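Change over the sample boxes on the warming plate

TASK

First put the warming plate's heat lever fully off, then clear any finished orange-lidded boxes from the plate onto the white mat (upright, side by side), dig the blue-lidded box out of the stack and set it upright and squarely in the middle of the blue-outlined seat, and restack the grey-lidded boxes neatly, edges in line, on the green-lidded box. Only when all the boxes are in place, set the heat lever to the green flag. Leave the other things on the bench alone.

Things in the scene. Friction and masses are not known exactly. Their poses are not given: they have to be found in the camera images.
- blue_c (a point): the wanted box: closed rigid sample box, 120 (its x) x 60 (its y) x 42 mm (z, height), smooth vertical sides, flat top and underside, white with a blue lid, about 0.25 kg. Point at its centre, 21 mm above its underside. At the start it is in the stack, directly on the green-lidded box and under one or two grey-lidded boxes.
- base_c (a point): bottom box of the stack: closed rigid sample box, 120 (its x) x 60 (its y) x 42 mm (z, height), smooth vertical sides, flat top and underside, white with a green lid, about 0.5 kg, loose on the bench. Point at its centre, 21 mm above its underside..
- upper1_c (a point): upper box: closed rigid sample box, 120 (its x) x 60 (its y) x 42 mm (z, height), smooth vertical sides, flat top and underside, white with a grey lid, about 0.25 kg, resting on the blue box at the start. Point at its centre.
- upper2_c (a point): second upper box, same as the first (white, grey lid, 120 x 60 x 42 mm, about 0.25 kg), resting on the first one at the start; absent in some starts. Point at its centre.
- done1_c (a point): finished box: closed rigid sample box, 120 (its x) x 60 (its y) x 42 mm (z, height), smooth vertical sides, flat top and underside, white with an orange lid, about 0.25 kg, in one of the two seats of the warming plate at the start (either one); absent in some starts. Point at its centre.
- done2_c (a point): second finished box, same as the first (white, orange lid, 120 x 60 x 42 mm, about 0.25 kg), in the other seat of the warming plate at the start; absent in some starts. Point at its centre.
- seat (a point): centre of the blue-outlined seat, on the flat top surface of the warming plate. The seat's x runs along the outline's long side (inside 150 x 90 mm), z up. The warming plate is a fixed white unit with a flat aluminium top, 300 mm (y) x 220 mm (x), 80 mm above the bench, no rim. The same body carries, 140 mm to the -y side of this seat, a like seat outlined in grey, and on its +y side a low grey control block 45 mm high with the heat lever.
- lever (a joint): heat lever: 0 = off (its lower end stop, lever leaning 0.6 rad from upright towards the seat's -x side, the red tick of its dial), grows to 1.2 rad at the far stop (leaning 0.6 rad to +x). Turns about the seat's y axis, 0.6 rad is upright. It stays where it is left (about 1.5 N at the knob moves it).
- lever_knob (a point): centre of the red ball knob (26 mm diameter) on the heat lever, 85 mm from the hinge on a 10 mm steel rod; its z axis points along the lever away from the hinge.
- lever_hinge (a point): hinge centre of the heat lever, 138 mm to the +y side of the blue seat's centre and 40 mm above the bench; its axes are parallel to the seat's, the lever turns about y.
- mark (a joint): green setting flag beside the dial: angle of the wanted heat setting on the same scale as joint lever (the lever stands at the setting when both values agree). It differs from start to start, it is not to be moved and cannot be touched.
- mark_flag (a point): centre of the green flag's 16 mm square tip, 76 mm from the same hinge axis and 45 mm to the +y side of the lever; its z axis points away from the hinge. Lever and flag are parallel at the wanted setting.
- mat: thin white mat with a yellow border lying fixed on the bench, for finished boxes: 170 (x) x 250 (y) x 3 mm. Origin at the centre of its underside, on the bench.
- reagent: bystander: amber bottle with blue cap, 56 mm across, 130 mm high. Origin under its centre.
- jar: bystander: clear jar with white cap, 60 mm across, 70 mm high. Origin under its centre.
- vialrack: bystander: green vial block 50 x 100 mm, 46 mm high with its vials. Origin under its centre.
- tape: bystander: green roll of tape lying flat, 60 mm across, 20 mm high. Origin under its centre.
- beaker: bystander: glass beaker, 70 mm across, 80 mm high. Origin under its centre.
- driver: bystander: screwdriver lying on the bench. Origin on the bench under its middle.
Things that resemble listed ones, but are neither listed nor needed, are in the scene too. What is shaped like the part that bears blue_c but purple is not meant.

How it is judged:
By the outcome, as a careful person would: the job done as asked, in the order asked, and still so for the second after the job is handed in, with the robot touching nothing.
Of upper2, done1, done2 only 1 to 3 are there at a start; the rules pass over those that are not, and their reading is None.
At some moment in a run one of done1, done2 may be knocked a few centimetres aside while the robot is not near it.
Once in a run the grip may slacken for a moment while it holds something.
It also fails if it takes over 210 s, if anything falls off the work surface, if the arm or the gripper's body presses on something with over 40 N, if the wrist force passes 120 N, or if a joint passes its speed limit or range.

ROBOT

A 6-joint arm with a two-finger parallel gripper is mounted at the origin on the work surface. World frame = base frame: x ahead of the robot, y to its left, z up, the work surface at z = 0. Lengths are in mm, angles in degrees, forces in N, time in s.
With the tool pointing down it reaches from about 350 to 850 mm from the base axis. Payload 8.1 kg.
Tool frame: the origin (TCP) lies on the centre line of the jaws, within the pads' length; the fingertips stand 19 mm ahead of it and the grasp point (between the pads) is the TCP; z points along the fingers, y is the direction in which the jaws open and shut (so a half turn about z gives the same grasp; the last joint's range is limited). The gripper opens to 85 mm and grips with 20 to 120 N. Pads are 22 mm wide; open, the fingers measure 114 mm over their backs; the gripper's body (76 mm by 85 mm) begins 54 mm behind the grasp point. The pads swing forward as they close: fully open they stand 13 mm farther back than shut.
Start: joints at [63.174, 7.471, 85.268, -0, 87.261, -4.893], TCP at [224.091, 556.586, 219.892] pointing down, gripper open.
Joint ranges: [-169.43, 169.43], [-51.17, 129.36], [1.28, 143.12], [-76.62, 256.62], [0, 156.53], [-152.29, 152.29]. Speed limits (degrees/s): [136.94, 136.94, 159.86, 180, 180, 180].

INTERFACE

Orientations are given as [roll, pitch, yaw] about the fixed x, y, z axes, in that order (R = Rz(yaw) Ry(pitch) Rx(roll)).
In Python, from bench import r, viewer gives the robot as it stands.
- The arm moves only by the tool carry_out, never from a script. Its argument "commands" is a list that holds one entry, the list of rows, each a list of 7 numbers: the finger opening in mm, from 0 to 85.4, then the shift along the tool's x, y, z in mm, then the turn, a rotation vector about the tool's x, y, z in degrees. A call has 1 to 5 rows; each row is the pose to reach, as a shift and turn from the pose commanded when the call began, along the tool's axes at that moment; what a row does not reach only later rows make up. A row lasts 1/8 s, in which the tool goes at most 62.5 mm and 10.7 degrees, less where a joint would pass 70% of its speed; a pose out of reach is approached as far as the arm can. A call with a gripper value outside its range is refused whole. The fingers move at their own pace and stop on an object; "grip_force" is the grip in N (left out, the last holds). Time passes only in rows, so rows that repeat a pose let the fingers close. It gives the time, the measured TCP pose, the force and the opening at its end, in the units of the state.
- r.sense(): the state, without advancing time (a new reading comes with each control period).
- viewer.snapshot(name): name is "side" or "top"; returns the picture (480x640x3 uint8, red, green, blue); there is no depth.
- viewer.calibration(name): a dict with "camera_matrix" (3x3 intrinsics, pixels), "k1" (the pictures are not rectified: a ray, as slopes to the right and down, at radius r is drawn at 1 + k1 r^2 times it, then the intrinsics apply), "rvec" (rotation vector, rad) and "tvec" (3), from world to camera coordinates, as OpenCV has them. Camera axes: x right, y down, z forward; pixel columns grow to the right and rows downward; lengths in mm; the calibration is good to about 2 mm. A picture is of the moment at which its call begins. calibration takes no time and is no camera call.
- r.hand_in(): hands the job in, once; it reports no verdict.
The state is a dict: "time": time; "joint_pos": joint angles; "qd": joint speeds; "joint_efforts": joint torques, N m; "tool_pos": TCP position; "tcp_rot": TCP orientation; "ft_force": force on the tool from outside, world axes, zero at the start; "wrist_torque": the same for the moment, N m; "finger_gap": finger opening in mm.
Only numpy, scipy, OpenCV 4.12 (cv2) and the standard library are available. Lean on these libraries where they do the work, as an engineer would, in place of code of your own. Each camera call takes 0.05 s, during which the arm holds its last target. There are 200 camera calls.

## Working session

There is one attempt and no reset: what is moved stays moved. The work goes in short steps, Python scripts to look and compute and a tool call to move; the robot and the scene stay as the last step left them, time stands still between calls to the robot, and variables do not carry over. Pictures are saved under pics/ and viewed, about 12 in all and at most 16, crops included, and the job is handed in when it is done.

Besides the shell and the picture viewer there is one more tool, called after ">>>" as name(argument=value, ...), one argument or row to a line, values as JSON. carry_out: Moves the arm, as the interface text tells. Its arguments: {"type":"object","properties":{"commands":{"type":"array","items":{"type":"array","items":{"type":"array","items":{"type":"number"}}}},"grip_force":{"type":"number"}},"required":["commands"]}

```bash
ls; mkdir -p pics
cat > h.py <<'E'
import numpy as np, cv2
from bench import r, viewer
def cal(n):
    c=viewer.calibration(n); K=np.array(c["camera_matrix"],float); R=cv2.Rodrigues(np.array(c["rvec"],float))[0]; t=np.array(c["tvec"],float).ravel()
    return K,c["k1"],R,t
def ray(n,u,v):
    K,k1,R,t=cal(n)
    x=cv2.undistortPoints(np.array([[[u,v]]],float),K,np.array([k1,0,0,0,0.]))[0,0]
    return -R.T@t, R.T@np.array([x[0],x[1],1])
def onz(n,u,v,z):
    o,d=ray(n,u,v); return o+d*(z-o[2])/d[2]
def ony(n,u,v,y):
    o,d=ray(n,u,v); return o+d*(y-o[1])/d[1]
def proj(n,p):
    K,k1,R,t=cal(n)
    return cv2.projectPoints(np.array(p,float).reshape(-1,1,3),cv2.Rodrigues(R)[0],t,K,np.array([k1,0,0,0,0.]))[0].reshape(-1,2)
def snap(n,f=None):
    im=cv2.cvtColor(np.asarray(viewer.snapshot(n)),cv2.COLOR_RGB2BGR)
    if f: cv2.imwrite(f"pics/{f}.png",im)
    return im
E
python3 - <<'E'
from h import *
snap("top","t0"); snap("side","s0")
for n in("top","side"):
    K,k1,R,t=cal(n); print(n,K[0,0],k1,-R.T@t,R[2])
s=r.sense(); print({k:np.round(v,2) for k,v in s.items()})
E
```

```text
pics
top 446.570099894248 -0.03957886678543759 [ 367.46935586  -43.98023651 1212.70273954] [ 0.18146435  0.00963585 -0.98335031]
side 527.4149695272035 -0.1107956484625377 [-272.55483225 -664.90017091 1034.7951999 ] [ 0.60567375  0.4424912  -0.66133263]
{'time': np.float64(0.1), 'joint_pos': array([63.17,  7.51, 85.32, -0.  , 87.26, -4.89]), 'qd': array([ 0.  , -0.1 , -0.17, -0.05,  0.1 ,  0.01]), 'joint_efforts': array([ 0.000e+00, -5.710e+01, -5.019e+01, -0.000e+00,  1.000e-02,
        0.000e+00]), 'tool_pos': array([223.86, 556.12, 218.93]), 'tcp_rot': array([-1.7990e+02, -1.0000e-02,  1.5807e+02]), 'ft_force': array([-0.14,  0.1 , -0.12]), 'wrist_torque': array([ 0.02, -0.08, -0.04]), 'finger_gap': np.float64(85.41)}
```

View pics/t0.png

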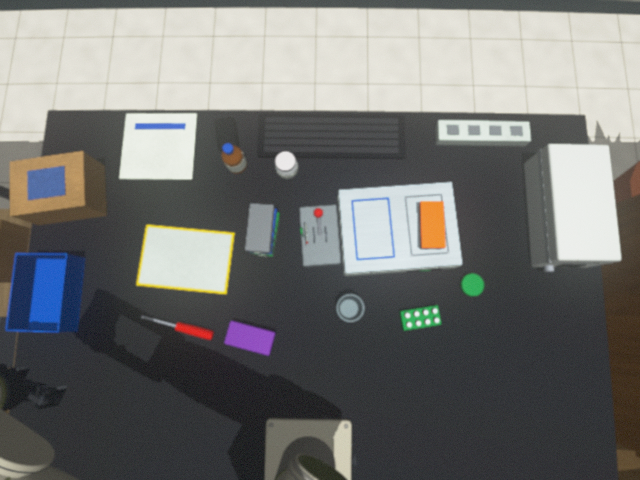

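View pics/s0.png

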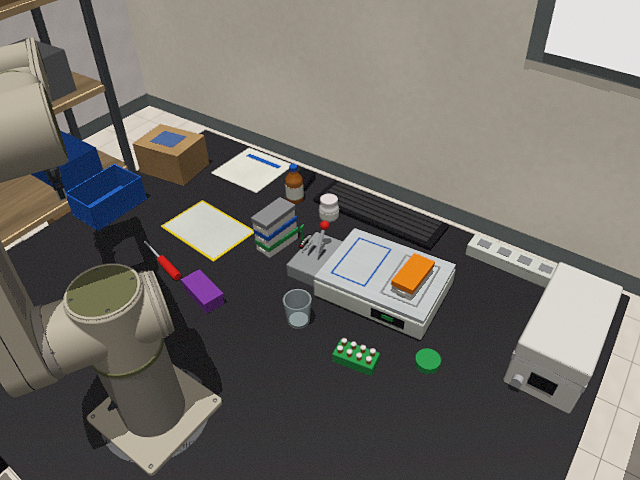

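The top view shows the plate at (400,228), with the blue seat at (373,228) and one orange box at (432,225). The lever knob is at (318,213), the grey-topped stack at (262,228) and the mat at (186,260). The purple box at (250,337) is a decoy.

Run:
```python
from h import *
a=cv2.imread("pics/s0.png")[185:335,235:475]; b=cv2.imread("pics/t0.png")[170:290,230:470]
a=cv2.resize(a,None,fx=3.3,fy=3.3,interpolation=cv2.INTER_CUBIC)[:, :]
b=cv2.resize(b,None,fx=3.3,fy=3.3,interpolation=cv2.INTER_CUBIC)
cv2.imwrite("pics/c1.png",a); cv2.imwrite("pics/c2.png",b)
```

```text
(no output)
```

View pics/c1.png

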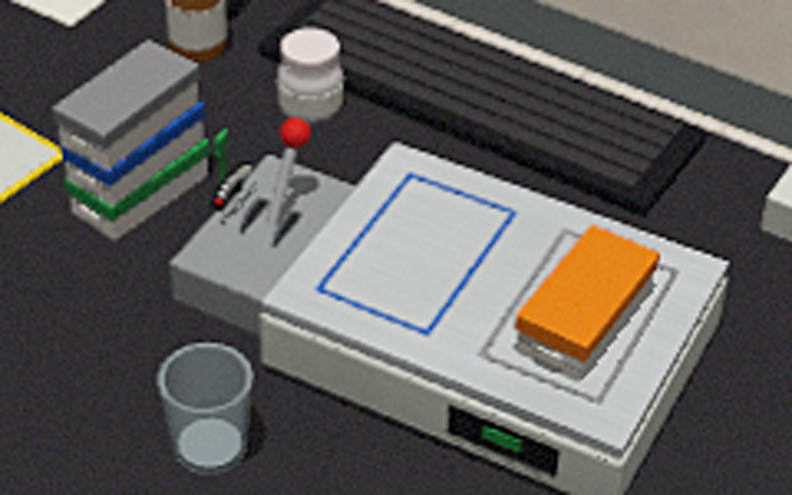

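View pics/c2.png

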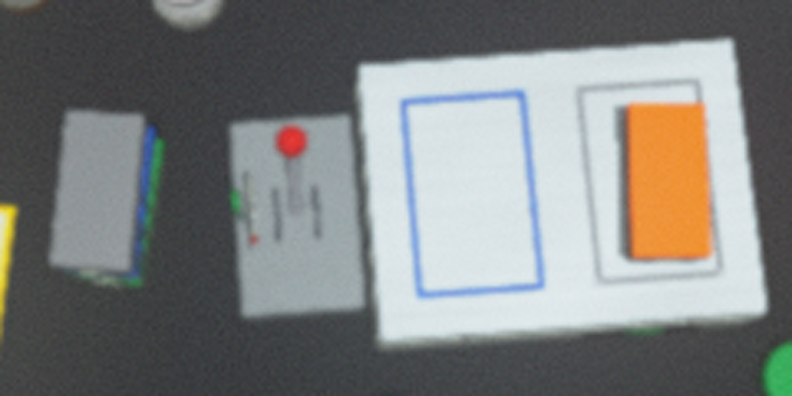

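The stack is grey, blue, green, so there is one upper box, and there is one orange box. The blue-lidded box in the stack at top-crop (150,190) is the wanted one; the purple box lies alone on the bench. Now I'll measure everything.

```bash
cat >> h.py <<'E'
def quad(m,n,z,near=None,minA=15):
    """largest blob (or nearest to pixel) -> world rect centre, yaw of long side, sizes at height z"""
    cs=[c for c in cv2.findContours(m.astype(np.uint8),cv2.RETR_EXTERNAL,cv2.CHAIN_APPROX_NONE)[0] if cv2.contourArea(c)>minA]
    if near is not None: cs=[c for c in cs if cv2.pointPolygonTest(c,near,True)>-6]
    c=max(cs,key=cv2.contourArea)
    w=np.array([onz(n,*p,z)[:2] for p in c[:,0].astype(float)],np.float32)
    (cx,cy),(a,b),ang=cv2.minAreaRect(w)
    if b>a: a,b,ang=b,a,ang+90
    return np.round([cx,cy,(ang+90)%180-90,a,b],1)
def masks(im):
    h,s,v=[x.astype(int) for x in cv2.split(cv2.cvtColor(im,cv2.COLOR_BGR2HSV))]
    return dict(orange=(h>5)&(h<20)&(s>150)&(v>120), blue=(h>100)&(h<125)&(s>80)&(v>90), yellow=(h>22)&(h<35)&(s>120)&(v>120),
      red=((h<5)|(h>174))&(s>140)&(v>90), green=(h>50)&(h<80)&(s>100)&(v>50), grey=(s<40)&(v>95)&(v<185), white=(s<45)&(v>185), purple=(h>130)&(h<160)&(s>80))
def cen(m,near,rad):
    ys,xs=np.nonzero(m); k=np.hypot(xs-near[0],ys-near[1])<rad; return np.array([xs[k].mean(),ys[k].mean()]),k.sum()
def tri(p,q):
    o1,d1=ray("top",*p);o2,d2=ray("side",*q)
    s=np.linalg.lstsq(np.c_[d1,-d2],o2-o1,rcond=None)[0]; a=o1+d1*s[0];b=o2+d2*s[1]
    return (a+b)/2,np.linalg.norm(a-b)
E
python3 - <<'E'
from h import *
T=cv2.imread("pics/t0.png");S=cv2.imread("pics/s0.png");t=masks(T);s=masks(S)
print("orange",quad(t["orange"],"top",122),quad(s["orange"],"side",122))
print("seat",quad(t["blue"],"top",80,(373,228)),quad(s["blue"],"side",80,(362,262)))
print("mat",quad(t["yellow"],"top",3),quad(s["yellow"],"side",3))
print("greytop",quad(t["grey"],"top",126,(258,228)),quad(s["grey"],"side",126,(273,214)))
p,a=cen(t["red"],(318,213),10);q,b=cen(s["red"],(324,225),10);print("knob",p,a,q,b,tri(p,q))
p,a=cen(t["green"],(301,231),8);q,b=cen(s["green"],(302,228),7);print("flag",p,a,q,b,tri(p,q))
print("tbl blue",[quad(t["blue"],"top",84,(276,228))])
E
```

```text
orange [ 6.004e+02 -3.030e+02  4.000e-01  1.152e+02  5.850e+01] [ 5.937e+02 -3.071e+02  2.000e-01  1.309e+02  6.180e+01]
seat [ 597.9 -158.7    4.8  159.3   98.8] [ 598.2 -157.8    4.9  160.3   99.5]
mat [521.2 347.6  85.4 255.  174.7] [521.9 348.7  85.4 254.7 172.9]
greytop [581.6 129.   -3.5 133.1  62.9] [586.6 128.3  -3.4 120.4  61.5]
knob [317.70588235 212.45098039] 51 [324.125 224.5  ] 64 (array([628.77401573, -17.18902875, 115.14431873]), np.float64(0.6025315511330429))
flag [300.54545455 230.27272727] 11 [300.34090909 228.77272727] 44 (array([581.64981172,  26.5383768 , 112.31312177]), np.float64(3.070136292576554))
tbl blue [array([587.2,  99.8,  -5.6, 119.5,   9.3])]
```

```bash
cat >> h.py <<'E'
from scipy.spatial.transform import Rotation as Ro
def plan(x,y,z,yaw,s=None):
    s=s or r.sense(); R0=Ro.from_euler("xyz",s["tcp_rot"],degrees=True)
    d=R0.inv().apply(np.array([x,y,z])-s["tool_pos"]); w=(R0.inv()*Ro.from_euler("xyz",[180,0,yaw],degrees=True)).as_rotvec(degrees=True)
    print("shift",np.round(d,1),"turn",np.round(w,1),"at",np.round(s["tool_pos"],1),np.round(s["tcp_rot"],1),"gap",round(float(s["finger_gap"]),1),"F",np.round(s["ft_force"],1),"t",round(float(s["time"]),2))
E
python3 - <<'E'
from h import *
plan(690,-14,225,184.85)
print(proj("top",[[440,60,0],[380,30,0],[500,30,0],[500,90,0],[380,90,0]]))
for n,p in dict(purple=(250,337),beaker=(350,307)).items(): print(n,onz("top",*p,40))
E
```

```text
shift [-645.3 -354.8   -5.6] turn [ -0.1  -0.  -26.8] at [223.9 556.1 218.9] [-179.9   -0.   158.1] gap 85.4 F [-0.1  0.1 -0.1] t 0.1
[[288.94955657 289.90313377]
 [299.50637805 312.54150522]
 [300.55473017 267.96141561]
 [278.58780073 267.65172833]
 [277.16276715 312.19110056]]
purple [315.37725338 153.59864678  40.        ]
beaker [ 395.67277768 -103.19863556   40.        ]
```

>>> carry_out(
  commands=[
    [[0, -54, -30, 0, 0, 0, -9], [0, -108, -59, 0, 0, 0, -18], [0, -162, -89, 0, 0, 0, -26.8], [0, -216, -119, 0, 0, 0, -26.8], [0, -270, -148, 0, 0, 0, -26.8]],
  ],
)

```text
time: 0.72
tool_pos: [420.0, 316.7, 219.6]
tcp_rot: [-180.0, -0.0, -175.1]
ft_force: [0.4, 0.2, -0.1]
finger_gap: 0.1
```

>>> carry_out(
  commands=[
    [[0, -34, -50, 0, 0, 0, 0], [0, -68, -100, 0, 0, 0, 0], [0, -102, -150, 0, 0, 0, 0], [0, -136, -200, 0, 0, 0, 0], [0, -170, -250, 0, 0, 0, 0]],
  ],
)

```text
time: 1.35
tool_pos: [610.6, 82.0, 219.5]
tcp_rot: [180.0, -0.0, -175.1]
ft_force: [0.0, 0.7, 0.7]
finger_gap: 0.0
```

```bash
python3 -c "
from h import *
plan(690,-14,225,184.85)"
```

```text
shift [ -70.9 -102.4   -5.6] turn [ 0. -0.  0.] at [610.6  82.  219.5] [ 180.    -0.  -175.1] gap 0.0 F [0.  0.7 0.7] t 1.35
```

>>> carry_out(
  commands=[
    [[0, -35, -51, 0, 0, 0, 0], [0, -71, -102, 0, 0, 0, 0], [0, -71, -102, 50, 0, 0, 0], [0, -71, -102, 100, 0, 0, 0], [0, -71, -102, 100, 0, 0, 0]],
  ],
)

```text
time: 1.98
tool_pos: [684.7, -11.7, 113.1]
tcp_rot: [179.9, -0.7, -175.2]
ft_force: [-1.0, -0.1, -1.1]
finger_gap: 0.3
```

>>> carry_out(
  commands=[
    [[0, 30, 0, 0, 0, 0, 0], [0, 50, 0, 0, 0, 0, 0], [0, 75, 0, 0, 0, 0, 0], [0, 100, 0, 0, 0, 0, 0], [0, 120, 0, 0, 0, 0, 0]],
  ],
)

```text
time: 2.6
tool_pos: [570.3, -22.0, 123.2]
tcp_rot: [-180.0, 0.2, -175.1]
ft_force: [-0.2, -0.0, -0.2]
finger_gap: -0.2
```

>>> carry_out(
  commands=[
    [[0, 5, 0, 0, 0, 0, 0], [0, 10, 0, 0, 0, 0, 0], [0, 12, 0, 0, 0, 0, 0], [0, 12, 0, 0, 0, 0, 0]],
  ],
)

```text
time: 3.1
tool_pos: [558.0, -23.0, 120.0]
tcp_rot: [-180.0, 0.0, -175.1]
ft_force: [-0.4, 0.3, -0.1]
finger_gap: -0.0
```

Run:
```python
from h import *
T=snap("top","t1");S=snap("side","s1")
c=np.hstack([cv2.resize(T[180:280,270:370],(400,400)),cv2.resize(S[190:290,270:370],(400,400))]);cv2.imwrite("pics/c3.png",c)
h=np.array([586.3,-20.7,40]);u=np.array([.9964,.0845,0])
a=-.6; print(proj("side",h+85*(u*np.sin(a)+[0,0,np.cos(a)])),cen(masks(S)["red"],(318,225),25))
```

```text
[[306.61768437 245.13811438]] (array([324.76, 225.06]), np.int64(50))
```

View pics/c3.png

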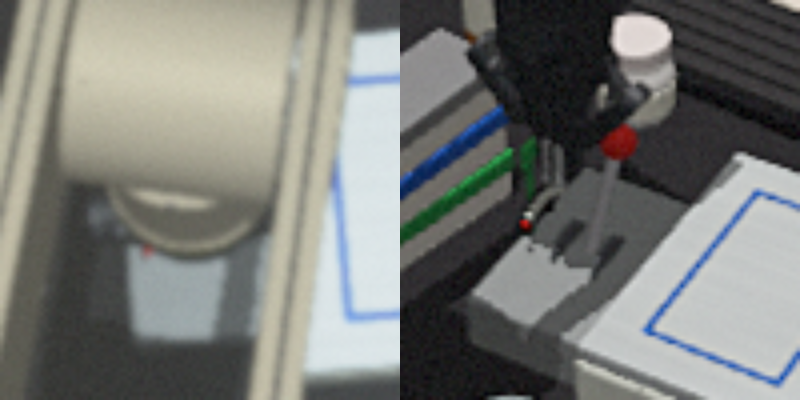

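The crop shows the knob still at side px (325,225), so the fingers missed it. I'll check where they are compared with the reported TCP.

Run:
```python
from h import *
s=r.sense(); p=s["tool_pos"]; print(p,s["tcp_rot"],s["finger_gap"])
print(proj("side",[p,p-[0,0,19],p+[0,0,54]]),proj("side",[[628.8,-17.2,115]]),proj("top",[p,p+[0,0,54]]))
S=cv2.imread("pics/s1.png");cv2.imwrite("pics/c4.png",cv2.resize(S[130:280,230:430],(800,600)))
```

```text
[557.97304608 -22.98941894 119.82604203] [ 1.79997470e+02 -6.85363766e-03 -1.75129895e+02] -0.3658345132775907
[[310.35503211 238.08894823]
 [310.56120225 243.4623249 ]
 [309.74975021 222.27628989]] [[324.02628817 224.55896371]] [[319.60689431 239.71547238]
 [319.23292114 235.78990889]]
```

View pics/c4.png

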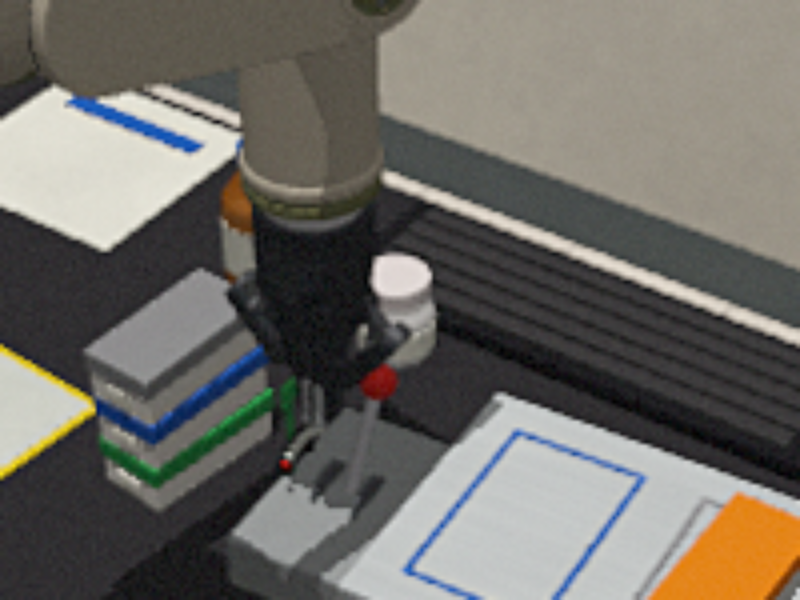

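>>> carry_out(
  commands=[
    [[0, 0, 0, -35, 0, 0, 0], [0, 0, 0, -65, 0, 0, 0], [0, -40, 0, -65, 0, 0, 0], [0, -80, 0, -65, 0, 0, 0], [0, -120, 0, -65, 0, 0, 0]],
  ],
)

```text
time: 3.82
tool_pos: [678.7, -12.7, 184.8]
tcp_rot: [-180.0, 0.0, -175.1]
ft_force: [0.1, -0.0, 1.0]
finger_gap: 0.0
```

>>> carry_out(
  commands=[
    [[0, 0, 0, 0, 0, 0, 0], [0, 0, 0, 25, 0, 0, 0], [0, 0, 0, 50, 0, 0, 0], [0, 0, 0, 72, 0, 0, 0], [0, 0, 0, 72, 0, 0, 0]],
  ],
)

```text
time: 4.45
tool_pos: [675.3, -12.7, 110.2]
tcp_rot: [180.0, -0.3, -175.1]
ft_force: [-0.3, 0.4, 0.2]
finger_gap: 0.1
```

>>> carry_out(
  commands=[
    [[0, 8, 0, 0, 0, 0, 0], [0, 16, 0, 0, 0, 0, 0], [0, 24, 0, 0, 0, 0, 0], [0, 32, 0, 0, 0, 0, 0], [0, 40, 0, 0, 0, 0, 0]],
  ],
)

```text
time: 5.08
tool_pos: [638.3, -16.3, 114.2]
tcp_rot: [-180.0, 0.2, -175.1]
ft_force: [6.5, 0.8, 9.3]
finger_gap: -0.4
```

Run:
```python
from h import *
S=snap("side","s2");print(r.sense()["tool_pos"],r.sense()["ft_force"],cen(masks(S)["red"],(318,225),25))
cv2.imwrite("pics/c5.png",cv2.resize(S[170:270,260:395],(800,593)))
```

```text
[638.14708483 -16.30272226 114.75362687] [1.45877614 0.3970825  2.59340986] (array([323.63636364, 224.72727273]), np.int64(66))
```

View pics/c5.png

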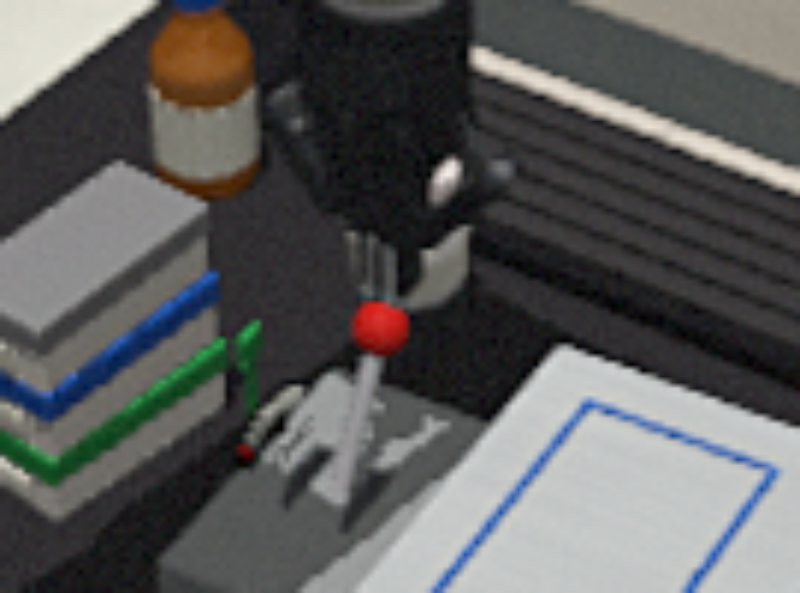

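The finger touches at the ball's upper side, with upward force, so the tips sit higher than assumed. I'll back off, go lower and push again.

>>> carry_out(
  commands=[
    [[0, -15, 0, 0, 0, 0, 0], [0, -30, 0, 0, 0, 0, 0], [0, -30, 0, 10, 0, 0, 0], [0, -30, 0, 20, 0, 0, 0], [0, -30, 0, 20, 0, 0, 0]],
  ],
)

```text
time: 5.75
tool_pos: [665.4, -13.6, 90.6]
tcp_rot: [180.0, -0.2, -175.1]
ft_force: [-1.2, -0.1, -0.1]
finger_gap: -0.5
```

>>> carry_out(
  commands=[
    [[0, 8, 0, 0, 0, 0, 0], [0, 16, 0, 0, 0, 0, 0], [0, 24, 0, 0, 0, 0, 0], [0, 32, 0, 0, 0, 0, 0], [0, 40, 0, 0, 0, 0, 0]],
  ],
)

```text
time: 6.38
tool_pos: [627.2, -17.2, 93.4]
tcp_rot: [-180.0, 0.0, -175.1]
ft_force: [1.6, -0.2, 1.3]
finger_gap: 0.0
```

Run:
```python
from h import *
S=snap("side","s3");print(r.sense()["tool_pos"],r.sense()["ft_force"],cen(masks(S)["red"],(318,225),25))
```

```text
[626.13787787 -17.18085279  92.89628894] [2.66078868 0.56934836 2.04737321] (array([319.38888889, 226.81944444]), np.int64(72))
```

>>> carry_out(
  commands=[
    [[0, 10, 0, 0, 0, 0, 0], [0, 20, 0, 0, 0, 0, 0], [0, 30, 0, 0, 0, 0, 0], [0, 40, 0, 0, 0, 0, 0], [0, 50, 0, 0, 0, 0, 0]],
  ],
)

```text
time: 7.05
tool_pos: [576.6, -21.3, 92.4]
tcp_rot: [180.0, -0.0, -175.1]
ft_force: [1.7, -0.1, -1.4]
finger_gap: -0.2
```

```bash
cat >> h.py <<'E'
HI=np.array([586.3,-20.7,40]);U=np.array([.9964,.0845,0]);V=np.array([-.0845,.9964,0])
def ang(n,p,off=0):
    o,d=ray(n,*p); s=((HI+V*off-o)@V)/(d@V); q=o+d*s-HI; return np.arctan2(q@U,q[2])+.6, np.hypot(q@U,q[2])
def lever(S,n="side"):
    m=masks(S)["red"]; nl,lab,st,ce=cv2.connectedComponentsWithStats(m.astype(np.uint8))
    for i in range(1,nl):
        if st[i,4]>25 and 285<ce[i][0]<345 and 190<ce[i][1]<265: print(n,"lever",ce[i],st[i,4],ang(n,ce[i]))
E
python3 - <<'E'
from h import *
lever(cv2.imread("pics/s0.png"));lever(cv2.imread("pics/t0.png"),"top");S=snap("side","s4");lever(S);s=r.sense();print(s["tool_pos"],s["ft_force"])
m=masks(cv2.imread("pics/s0.png"))["green"];c,_=cen(m,(301,228),7);print("flag",c,ang("side",c,45))
ys,xs=np.nonzero(m[215:245,290:312]);print(sorted(zip(ys+215,xs+290)))
E
```

```text
side lever [324.125 224.5  ] 64 (np.float64(1.1260410456357333), np.float64(86.33002077632055))
top lever [317.70588235 212.45098039] 51 (np.float64(0.9096430149910644), np.float64(113.42394067406134))
side lever [309.67123288 238.52054795] 73 (np.float64(0.22419973034618357), np.float64(87.161641471831))
[575.58845422 -21.33772635  92.23429368] [ 2.21463266  0.72879773 -0.41137356]
flag [299.81632653 228.89795918] (np.float64(0.48018740242298474), np.float64(79.63834430587725))
[(np.int64(224), np.int64(302)), (np.int64(224), np.int64(303)), (np.int64(225), np.int64(301)), (np.int64(225), np.int64(302)), (np.int64(225), np.int64(303)), (np.int64(226), np.int64(300)), (np.int64(226), np.int64(301)), (np.int64(226), np.int64(302)), (np.int64(226), np.int64(303)), (np.int64(227), np.int64(296)), (np.int64(227), np.int64(297)), (np.int64(227), np.int64(300)), (np.int64(227), np.int64(301)), (np.int64(227), np.int64(302)), (np.int64(227), np.int64(303)), (np.int64(228), np.int64(295)), (np.int64(228), np.int64(296)), (np.int64(228), np.int64(297)), (np.int64(228), np.int64(300)), (np.int
[... 1436 characters left out ...]
.int64(233), np.int64(295)), (np.int64(233), np.int64(302)), (np.int64(234), np.int64(290)), (np.int64(234), np.int64(291)), (np.int64(234), np.int64(292)), (np.int64(234), np.int64(293)), (np.int64(234), np.int64(301)), (np.int64(234), np.int64(302)), (np.int64(234), np.int64(303)), (np.int64(235), np.int64(290)), (np.int64(235), np.int64(291)), (np.int64(235), np.int64(292)), (np.int64(235), np.int64(302)), (np.int64(236), np.int64(290)), (np.int64(236), np.int64(291)), (np.int64(236), np.int64(301)), (np.int64(236), np.int64(302)), (np.int64(236), np.int64(303)), (np.int64(237), np.int64(302)), (np.int64(237), np.int64(303)), (np.int64(238), np.int64(302)), (np.int64(239), np.int64(302))]
```

>>> carry_out(
  commands=[
    [[0, 6, 0, 0, 0, 0, 0], [0, 12, 0, 0, 0, 0, 0], [0, 18, 0, 0, 0, 0, 0], [0, 23, 0, 0, 0, 0, 0], [0, 23, 0, 0, 0, 0, 0]],
  ],
)

```text
time: 7.72
tool_pos: [560.2, -22.6, 94.3]
tcp_rot: [-180.0, 0.7, -175.1]
ft_force: [28.5, 4.6, -17.7]
finger_gap: 0.3
```

Run:
```python
from h import *
S=snap("side","s5");lever(S);s=r.sense();print(s["tool_pos"],s["ft_force"])
for c in ((301.7,227.8),(302.2,226.5),(301.8,229)): print("flag",ang("side",c,45))
```

```text
side lever [306.14285714 245.03896104] 77 (np.float64(-0.0075142696170524825), np.float64(87.99209995048882))
[560.25877324 -22.59622952  94.27607182] [ 28.90168572   4.72591347 -16.78221035]
flag (np.float64(0.5976356649811683), np.float64(76.10822650478971))
flag (np.float64(0.6325788995285716), np.float64(78.74662736977575))
flag (np.float64(0.600058147147205), np.float64(71.71586822333835))
```

Lever is on its off stop (28 N, reading -0.008 rad). Retreating and heading for the orange box.

>>> carry_out(
  commands=[
    [[0, -20, 0, 0, 0, 0, 0], [0, -35, 0, 0, 0, 0, 0], [0, -35, 0, -50, 0, 0, 0], [0, -35, 0, -100, 0, 0, 0], [85, -35, 0, -130, 0, 0, 0]],
  ],
)

```text
time: 8.4
tool_pos: [590.2, -20.5, 226.1]
tcp_rot: [-180.0, 0.2, -175.1]
ft_force: [0.1, 0.3, -0.4]
finger_gap: 17.6
```

>>> carry_out(
  commands=[
    [[85, 0, -55, 0, 0, 0, 0], [85, 0, -110, 0, 0, 0, 0], [85, 0, -165, 0, 0, 0, 0], [85, 0, -165, 0, 0, 0, 0]],
  ],
)

```text
time: 8.9
tool_pos: [602.6, -188.8, 222.4]
tcp_rot: [-180.0, -0.1, -175.4]
ft_force: [0.5, -0.1, 0.2]
finger_gap: 84.9
```

Run:
```python
from h import *
S=snap("side","s6");T=snap("top","t6");lever(S)
print(quad(masks(T)["orange"],"top",122),quad(masks(S)["orange"],"side",122))
plan(600.5,-303,150,180.4)
```

```text
side lever [306.0625   244.796875] 64 (np.float64(-0.0034388385489161344), np.float64(89.09019256591566))
[ 609.6 -283.1  -21.6  117.1   35.2] [ 594.  -306.1    1.3  130.8   61.5]
shift [  12.3 -117.2   72.5] turn [ 0.  -0.1  4.4] at [ 603.1 -185.2  222.5] [ 1.800e+02 -1.000e-01 -1.752e+02] gap 84.7 F [-0.6  1.1 -0.1] t 9.0
```

Run:
```python
from h import *
S=cv2.imread("pics/s6.png");p=r.sense()["tool_pos"]
pts=proj("side",[p+[0,0,k] for k in(-20,0,20,54)]);print(pts)
S=S.copy()
x0,y0=290,130
C=cv2.resize(S[y0:y0+150,x0:x0+200],(800,600),interpolation=cv2.INTER_CUBIC)
for q,c in zip(pts,((0,0,255),(0,255,0),(255,0,0),(255,0,255))): cv2.circle(C,tuple(int(v) for v in (q-[x0,y0])*4),4,c,-1)
cv2.imwrite("pics/c6.png",C)
```

```text
[[373.53019106 227.27285014]
 [373.93967134 220.96153883]
 [374.35586095 214.52059592]
 [375.07909095 203.26391264]]
```

View pics/c6.png

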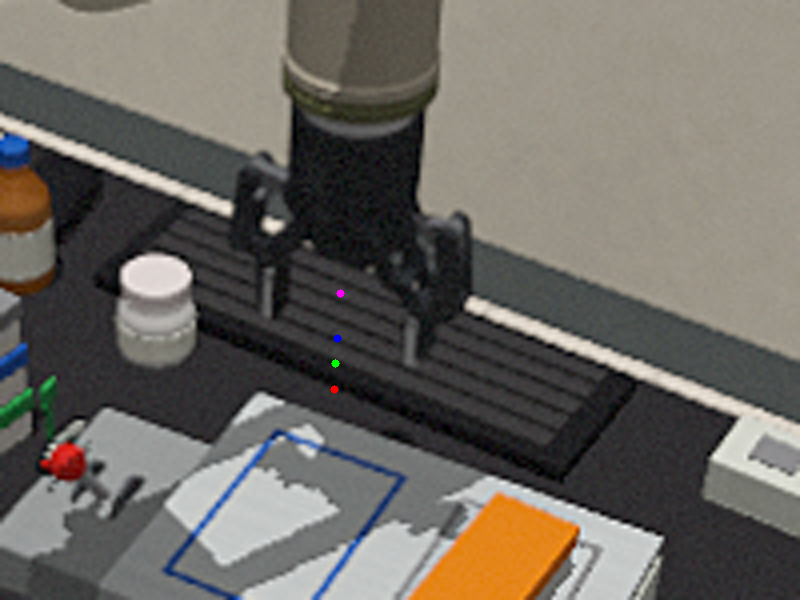

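The open fingertips' midpoint is at about crop (339,341). That is roughly 20 mm above the reported TCP, not 19 mm ahead of it. I'll lower my grasp heights to match, creeping down and watching the force.

>>> carry_out(
  commands=[
    [[85, 12, -59, 0, 0, 0, 2.2], [85, 12, -117, 0, 0, 0, 4.4], [85, 12, -117, 40, 0, 0, 4.4], [85, 12, -117, 75, 0, 0, 4.4], [85, 12, -117, 75, 0, 0, 4.4]],
  ],
)

```text
time: 9.62
tool_pos: [599.5, -299.5, 143.8]
tcp_rot: [179.8, -0.4, -179.4]
ft_force: [-0.5, -0.3, 0.4]
finger_gap: 85.1
```

>>> carry_out(
  commands=[
    [[85, 0, 0, 14, 0, 0, 0], [85, 0, 0, 28, 0, 0, 0], [85, 0, 0, 40, 0, 0, 0], [85, 0, 0, 40, 0, 0, 0]],
  ],
)

```text
time: 10.12
tool_pos: [600.8, -301.8, 106.3]
tcp_rot: [179.9, -0.1, -179.5]
ft_force: [-0.5, -0.7, -0.0]
finger_gap: 85.1
```

Run:
```python
from h import *
S=snap("side","s7");plan(600.5,-303,76,180.4);p=r.sense()["tool_pos"]
pts=proj("side",[p,p+[0,0,20]])
x0,y0=340,180
C=cv2.resize(S[y0:y0+120,x0:x0+160],(800,600),interpolation=cv2.INTER_CUBIC)
for q,c in zip(pts,((0,255,0),(255,0,0))): cv2.circle(C,tuple(int(v) for v in (q-[x0,y0])*5),4,c,-1)
cv2.imwrite("pics/c7.png",C)
```

```text
shift [ 0.7 -0.9 31.3] turn [ 0.  -0.1  0.1] at [ 601.3 -302.1  107.3] [ 1.800e+02 -1.000e-01 -1.795e+02] gap 84.7 F [ 0.3  0.5 -0.7] t 10.18
```

View pics/c7.png

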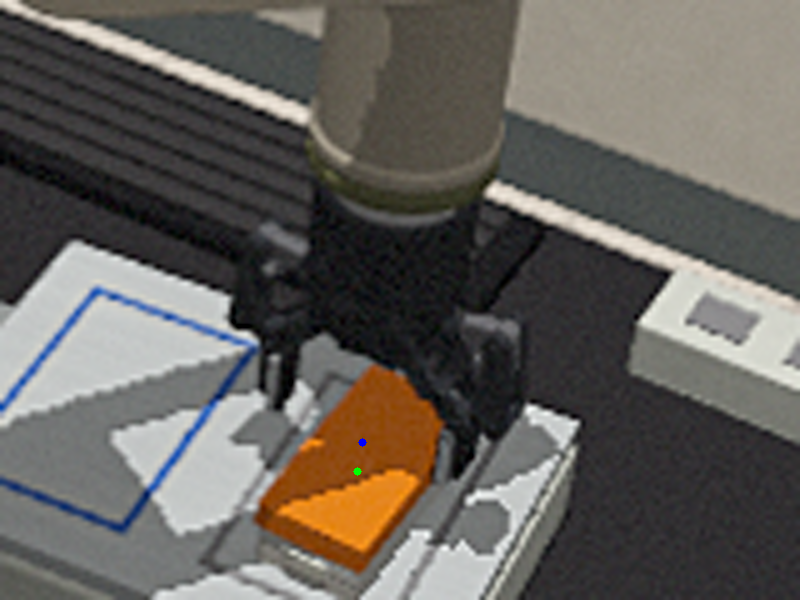

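Tips are at crop (278,405) and (462,480), straddling the lid at about 127 mm height, which fits. Descending and gripping.

>>> carry_out(
  commands=[
    [[85, 0, 0, 10, 0, 0, 0], [85, 0, 0, 20, 0, 0, 0], [85, 0, 0, 30, 0, 0, 0], [50, 0, 0, 30, 0, 0, 0], [50, 0, 0, 30, 0, 0, 0]],
  ],
  grip_force=60,
)

```text
time: 10.8
tool_pos: [601.9, -302.6, 78.5]
tcp_rot: [-180.0, 0.0, -179.5]
ft_force: [-0.9, -0.7, -3.1]
finger_gap: 58.8
```

>>> carry_out(
  commands=[
    [[50, 0, 0, 0, 0, 0, 0], [50, 0, 0, 0, 0, 0, 0], [50, 0, 0, -10, 0, 0, 0], [50, 0, 0, -25, 0, 0, 0], [50, 0, 0, -40, 0, 0, 0]],
  ],
)

```text
time: 11.42
tool_pos: [602.0, -302.5, 119.7]
tcp_rot: [-180.0, 0.1, -179.5]
ft_force: [-0.0, -0.4, -2.3]
finger_gap: 59.5
```

Run:
```python
from h import *
plan(600.5,-303,136,180.4);plan(521.5,348,150,175.4)
```

```text
shift [  1.5  -0.5 -16.3] turn [-0.   0.1  0.1] at [ 602.  -302.5  119.7] [-1.800e+02  1.000e-01 -1.795e+02] gap 59.5 F [-0.  -0.4 -2.3] t 11.43
shift [ 75.1 651.1 -30.8] turn [-0.   0.1  5.1] at [ 602.  -302.5  119.7] [-1.800e+02  1.000e-01 -1.795e+02] gap 59.5 F [-0.  -0.4 -2.3] t 11.43
```

>>> carry_out(
  commands=[
    [[50, 0, 0, -40, 0, 0, 0], [50, 4, 30, -75, 0, 0, 0], [50, 10, 85, -75, 0, 0, 0], [50, 16, 140, -75, 0, 0, 0], [50, 22, 195, -75, 0, 0, 0]],
  ],
  grip_force=90,
)

```text
time: 12.05
tool_pos: [578.1, -106.1, 194.6]
tcp_rot: [-180.0, 0.1, -179.6]
ft_force: [1.2, 1.5, -3.1]
finger_gap: 58.7
```

>>> carry_out(
  commands=[
    [[50, 6, 55, 0, 0, 0, 0], [50, 12, 110, 0, 0, 0, 0], [50, 18, 165, 0, 0, 0, 0], [50, 24, 220, 0, 0, 0, 0], [50, 30, 275, 0, 0, 0, 0]],
  ],
)

```text
time: 12.68
tool_pos: [545.8, 169.1, 194.7]
tcp_rot: [180.0, 0.1, -179.5]
ft_force: [0.9, 0.3, -2.3]
finger_gap: 58.7
```

>>> carry_out(
  commands=[
    [[50, 6, 55, 0, 0, 0, 2], [50, 12, 110, 0, 0, 0, 4], [50, 18, 150, 0, 0, 0, 5], [50, 23, 181, 0, 0, 0, 5], [50, 23, 181, 0, 0, 0, 5]],
  ],
)

```text
time: 13.3
tool_pos: [520.7, 350.5, 194.2]
tcp_rot: [179.9, 0.1, 175.6]
ft_force: [-0.6, -0.2, -3.0]
finger_gap: 58.6
```

Run:
```python
from h import *
plan(521.5,348,6,175.4)
S=snap("side","s8");T=snap("top","t8");m=masks(T)
print(quad(m["orange"],"top",224), quad(m["grey"],"top",126,(258,228)));print(quad(masks(S)["grey"],"side",126,(273,214)))
```

```text
shift [ -0.8  -2.7 188.2] turn [0.1 0.1 0.2] at [520.7 350.5 194.2] [1.799e+02 1.000e-01 1.756e+02] gap 58.6 F [-0.6 -0.2 -3. ] t 13.3
[487.5 348.6 -89.2  48.5  47.5] [581.6 129.   -3.5 133.1  62.9]
[586.6 128.2  -3.4 120.4  61.5]
```

>>> carry_out(
  commands=[
    [[50, 0, -3, 55, 0, 0, 0], [50, 0, -3, 110, 0, 0, 0], [50, 0, -3, 150, 0, 0, 0], [50, 0, -3, 177, 0, 0, 0], [50, 0, -3, 182, 0, 0, 0]],
  ],
)

```text
time: 14.02
tool_pos: [519.8, 342.9, 8.8]
tcp_rot: [-179.9, -0.2, 175.4]
ft_force: [0.3, 0.6, -2.4]
finger_gap: 58.5
```

>>> carry_out(
  commands=[
    [[50, 0, 0, 2, 0, 0, 0], [50, 0, 0, 5, 0, 0, 0], [50, 0, 0, 8, 0, 0, 0], [50, 0, 0, 8, 0, 0, 0]],
  ],
)

```text
time: 14.52
tool_pos: [521.2, 345.2, 3.2]
tcp_rot: [180.0, 0.0, 175.5]
ft_force: [-0.3, -0.0, -3.1]
finger_gap: 58.3
```

>>> carry_out(
  commands=[
    [[50, 0, 0, 1, 0, 0, 0], [50, 0, 0, 2, 0, 0, 0], [50, 0, 0, 3, 0, 0, 0], [50, 0, 0, 3, 0, 0, 0]],
  ],
)

```text
time: 15.02
tool_pos: [521.2, 345.2, 0.9]
tcp_rot: [180.0, 0.0, 175.5]
ft_force: [-3.9, -1.4, 5.5]
finger_gap: 58.4
```

>>> carry_out(
  commands=[
    [[70, 0, 0, 0, 0, 0, 0], [85, 0, 0, 0, 0, 0, 0], [85, 0, 0, 0, 0, 0, 0], [85, 0, 0, -30, 0, 0, 0], [85, 0, 0, -70, 0, 0, 0]],
  ],
)

```text
time: 15.65
tool_pos: [519.9, 344.4, 69.0]
tcp_rot: [-179.9, -0.2, 175.5]
ft_force: [-0.0, -0.4, 0.4]
finger_gap: 85.0
```

>>> carry_out(
  commands=[
    [[85, 0, 0, -55, 0, 0, 0], [85, 0, 0, -110, 0, 0, 0], [85, 0, -55, -110, 0, 0, 0], [85, 0, -110, -110, 0, 0, 0], [85, 0, -150, -110, 0, 0, 0]],
  ],
)

```text
time: 16.27
tool_pos: [509.0, 193.7, 180.1]
tcp_rot: [-180.0, 0.0, 175.4]
ft_force: [0.3, 0.8, 0.3]
finger_gap: 85.2
```

Run:
```python
from h import *
S=snap("side","s9");T=snap("top","t9");m=masks(T)
print("orange",quad(m["orange"],"top",45),quad(masks(S)["orange"],"side",45));lever(S);lever(T,"top")
plan(586.5,128.3,160,176.6)
```

```text
orange [497.1 345.2  -4.4  67.5  59.4] [516.8 339.4  -2.9 130.3  72. ]
side lever [306.04411765 245.02941176] 68 (np.float64(-0.009275691389959317), np.float64(88.58461114869823))
top lever [320.5        248.37037037] 54 (np.float64(-2.242649184475344), np.float64(85.5120685025895))
shift [-82.3 -57.2  20.1] turn [-0.1  0.  -1.3] at [509.2 192.1 180. ] [-179.9    0.   175.3] gap 85.1 F [0.4 1.4 0.4] t 16.38
```

>>> carry_out(
  commands=[
    [[85, -41, -29, 0, 0, 0, -1.3], [85, -82, -57, 0, 0, 0, -1.3], [85, -82, -57, 30, 0, 0, -1.3], [85, -82, -57, 50, 0, 0, -1.3], [85, -82, -57, 50, 0, 0, -1.3]],
  ],
)

```text
time: 17.0
tool_pos: [584.3, 132.7, 127.2]
tcp_rot: [-180.0, -0.3, 176.8]
ft_force: [-0.2, 0.2, 0.4]
finger_gap: 84.8
```

Run:
```python
from h import *
plan(586.5,128.3,84,176.6); snap("side","s10"); S=cv2.imread("pics/s10.png"); cv2.imwrite("pics/c8.png",cv2.resize(S[150:270,200:360],(800,600),interpolation=cv2.INTER_CUBIC))
```

```text
shift [-2.6 -4.2 43.2] turn [-0.  -0.3  0.2] at [584.3 132.7 127.2] [-180.    -0.3  176.8] gap 84.8 F [-0.2  0.2  0.4] t 17.0
```

View pics/c8.png

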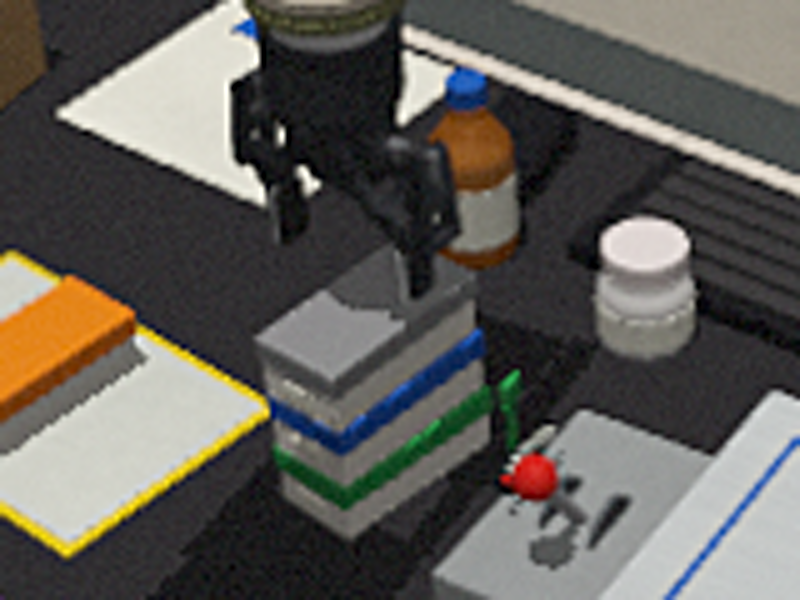

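Tips hang about 20 mm above the grey lid and straddle it. Going down and gripping.

>>> carry_out(
  commands=[
    [[85, 0, 0, 10, 0, 0, 0], [85, 0, 0, 15, 0, 0, 0], [85, 0, 0, 15, 0, 0, 0]],
  ],
)

```text
time: 17.42
tool_pos: [586.1, 132.4, 114.6]
tcp_rot: [-180.0, -0.0, 176.8]
ft_force: [-0.2, -0.1, -0.5]
finger_gap: 85.1
```

Run:
```python
from h import *
plan(586.5,128.3,84,176.6)
```

```text
shift [-0.6 -4.  30.6] turn [-0.  -0.   0.2] at [586.1 132.4 114.6] [-180.    -0.   176.8] gap 85.1 F [-0.2 -0.1 -0.5] t 17.43
```

>>> carry_out(
  commands=[
    [[85, 0, -4, 10, 0, 0, 0], [85, 0, -4, 20, 0, 0, 0], [85, 0, -4, 30, 0, 0, 0], [50, 0, -4, 30, 0, 0, 0], [50, 0, -4, 30, 0, 0, 0]],
  ],
  grip_force=60,
)

```text
time: 18.05
tool_pos: [586.5, 128.3, 85.4]
tcp_rot: [180.0, 0.0, 176.8]
ft_force: [0.1, -0.8, -1.1]
finger_gap: 59.1
```

>>> carry_out(
  commands=[
    [[50, 0, 0, 0, 0, 0, 0], [50, 0, 0, 0, 0, 0, 0], [50, 0, 0, -10, 0, 0, 0], [50, 0, 0, -25, 0, 0, 0], [50, 0, 0, -45, 0, 0, 0]],
  ],
)

```text
time: 18.68
tool_pos: [586.3, 128.3, 131.4]
tcp_rot: [180.0, 0.0, 176.8]
ft_force: [0.0, 0.3, -1.5]
finger_gap: 58.9
```

Run:
```python
from h import *
plan(435,50,130,180)
```

```text
shift [146.6 -86.7   1.3] turn [ 0.   0.  -3.2] at [586.3 128.3 131.4] [180.    0.  176.8] gap 58.9 F [ 0.   0.3 -1.5] t 18.68
```

>>> carry_out(
  commands=[
    [[50, 50, -29, 0, 0, 0, -1], [50, 100, -58, 0, 0, 0, -2], [50, 147, -87, 0, 0, 0, -3.2], [50, 147, -87, 45, 0, 0, -3.2], [50, 147, -87, 85, 0, 0, -3.2]],
  ],
)

```text
time: 19.3
tool_pos: [436.4, 49.3, 47.0]
tcp_rot: [-180.0, 0.4, 179.9]
ft_force: [0.3, 0.4, -1.2]
finger_gap: 59.2
```

>>> carry_out(
  commands=[
    [[50, 0, 0, 20, 0, 0, 0], [50, 0, 0, 35, 0, 0, 0], [50, 0, 0, 38, 0, 0, 0], [50, 0, 0, 41, 0, 0, 0], [50, 0, 0, 41, 0, 0, 0]],
  ],
)

```text
time: 19.92
tool_pos: [435.2, 49.7, 4.6]
tcp_rot: [-180.0, 0.1, 180.0]
ft_force: [-0.7, -0.5, -1.9]
finger_gap: 58.5
```

>>> carry_out(
  commands=[
    [[50, 0, 0, 1, 0, 0, 0], [50, 0, 0, 2, 0, 0, 0], [50, 0, 0, 3, 0, 0, 0], [50, 0, 0, 4, 0, 0, 0], [50, 0, 0, 4, 0, 0, 0]],
  ],
)

```text
time: 20.55
tool_pos: [434.6, 49.7, 0.6]
tcp_rot: [-180.0, -0.0, 180.0]
ft_force: [-5.3, -0.0, 8.8]
finger_gap: 59.1
```

>>> carry_out(
  commands=[
    [[70, 0, 0, 0, 0, 0, 0], [85, 0, 0, 0, 0, 0, 0], [85, 0, 0, 0, 0, 0, 0], [85, 0, 0, -30, 0, 0, 0], [85, 0, 0, -70, 0, 0, 0]],
  ],
)

```text
time: 21.18
tool_pos: [433.2, 49.6, 69.5]
tcp_rot: [180.0, -0.2, 180.0]
ft_force: [1.4, -0.1, -0.1]
finger_gap: 85.1
```

>>> carry_out(
  commands=[
    [[85, 0, 0, -40, 0, 0, 0], [85, 0, 0, -80, 0, 0, 0], [85, 0, -20, -80, 0, 0, 0], [85, 0, -20, -80, 0, 0, 0]],
  ],
)

```text
time: 21.68
tool_pos: [434.9, 29.0, 150.4]
tcp_rot: [-180.0, 0.1, 179.9]
ft_force: [0.5, 0.9, -0.0]
finger_gap: 85.1
```

Run:
```python
from h import *
S=snap("side","s11");T=snap("top","t11");m=masks(T);M=masks(S)
print("blue",quad(m["blue"],"top",84,(262,228)),quad(M["blue"],"side",84,(273,226)))
print("green side",quad(M["green"],"side",42,(285,245)))
print("orange",quad(m["orange"],"top",45),quad(M["orange"],"side",45));lever(S)
print("greytemp",quad(M["grey"],"side",42,tuple(float(v) for v in proj("side",[435,50,42])[0])))
plan(586.5,128.3,110,176.6)
A=cv2.resize(S[190:270,230:330],(500,400));B=cv2.resize(T[200:280,235:295],(300,400));cv2.imwrite("pics/c9.png",np.hstack([A,B]))
```

```text
Traceback (most recent call last):
  File "h.py", line 25, in quad
    c=max(cs,key=cv2.contourArea)
ValueError: max() iterable argument is empty
```

Run:
```python
from h import *
S=cv2.imread("pics/s11.png");T=cv2.imread("pics/t11.png");m=masks(T);M=masks(S)
A=cv2.resize(S[190:290,210:335],(500,400));B=cv2.resize(T[200:320,230:320],(300,400));cv2.imwrite("pics/c9.png",np.hstack([A,B]))
def q(*a):
    try: print(quad(*a))
    except Exception as e: print("none")
q(m["blue"],"top",84,(262,228));q(M["blue"],"side",84,(273,226));q(M["green"],"side",42,(285,245))
q(m["orange"],"top",45);q(M["orange"],"side",45);lever(S)
```

```text
[603.3 125.8  -4.9  97.3  65.9]
none
[610.3  89.7  -4.5  71.5  17.4]
[521.3 343.4  -4.4 116.2  59.5]
[516.8 339.7  -2.9 130.3  71.4]
side lever [306.33823529 245.10294118] 68 (np.float64(-0.005037816406375462), np.float64(86.70013628154932))
```

View pics/c9.png

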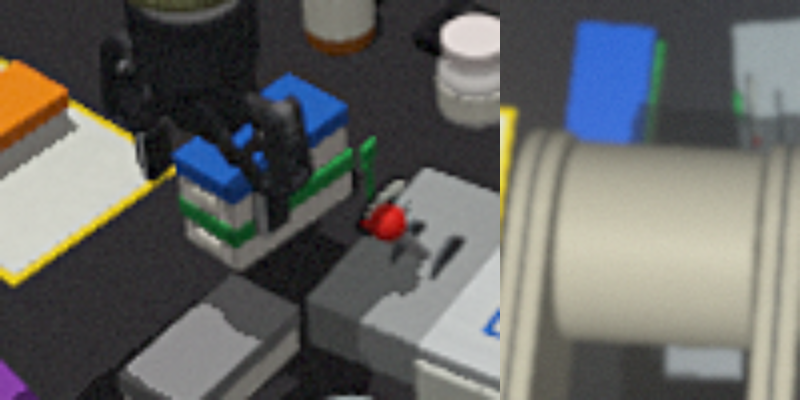

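>>> carry_out(
  commands=[
    [[85, 0, -55, -30, 0, 0, 0], [85, 0, -110, -60, 0, 0, 0], [85, 0, -165, -60, 0, 0, 0], [85, 0, -200, -60, 0, 0, 0], [85, 0, -200, -60, 0, 0, 0]],
  ],
)

```text
time: 22.4
tool_pos: [433.9, -171.7, 209.0]
tcp_rot: [180.0, -0.1, 179.8]
ft_force: [0.6, 1.0, -0.5]
finger_gap: 85.0
```

Run:
```python
from h import *
S=snap("side","s12");T=snap("top","t12");m=masks(T);M=masks(S)
def q(*a):
    try: print(quad(*a))
    except Exception as e: print("none")
q(m["blue"],"top",84,(262,228));q(M["blue"],"side",84,(273,226));q(m["green"],"top",42,(276,230));q(M["green"],"side",42,(285,240))
q(m["orange"],"top",45);q(m["grey"],"top",42,tuple(float(v) for v in proj("top",[435,50,42])[0]));q(M["grey"],"side",42,tuple(float(v) for v in proj("side",[435,50,42])[0]))
q(m["blue"],"top",80,(373,228));q(M["blue"],"side",80,(362,262))
plan(586.5,128.3,110,176.6)
g=M["green"][218:245,295:312];ys,xs=np.nonzero(g);print(xs.mean()+295,ys.mean()+218,len(xs));print(ang("side",(xs.mean()+295,ys.mean()+218),45))
```

```text
[589.5 127.   -4.9 124.5  66. ]
[584.6 122.9  -4.1 131.   72.8]
[610.1  94.7  -6.   71.8   6.5]
[572.9 100.5 -30.7 133.7  65.1]
[521.5 343.3  -4.4 115.9  59.4]
[436.6  51.1   1.3 122.5  62.8]
[ 4.359e+02  5.070e+01 -1.000e-01  1.196e+02  6.010e+01]
none
none
shift [-152.2  298.    99.2] turn [ 0.1 -0.1  3.3] at [ 434.1 -169.6  209. ] [ 1.799e+02 -1.000e-01  1.799e+02] gap 85.2 F [-0.5 -0.1 -1.1] t 22.5
298.7027027027027 231.8108108108108 37
(np.float64(0.3901503224298587), np.float64(74.90206522142037))
```

>>> carry_out(
  commands=[
    [[85, -31, 55, 0, 0, 0, 2], [85, -62, 110, 0, 0, 0, 4], [85, -93, 165, 0, 0, 0, 4.8], [85, -124, 220, 0, 0, 0, 4.8], [85, -156, 275, 20, 0, 0, 4.8]],
  ],
)

```text
time: 23.12
tool_pos: [588.6, 103.3, 193.3]
tcp_rot: [179.9, 0.2, 175.3]
ft_force: [0.4, -1.2, -0.2]
finger_gap: 85.2
```

>>> carry_out(
  commands=[
    [[85, -2, 24, 30, 0, 0, 0], [85, -2, 24, 70, 0, 0, 0], [85, -2, 24, 100, 0, 0, 0], [85, -2, 24, 110, 0, 0, 0], [85, -2, 24, 110, 0, 0, 0]],
  ],
)

```text
time: 23.75
tool_pos: [590.7, 123.7, 81.6]
tcp_rot: [-180.0, -0.1, 175.2]
ft_force: [0.1, 0.3, 0.9]
finger_gap: 85.0
```

Run:
```python
from h import *
plan(590.5,128.5,44,175.1)
```

```text
shift [ 0.6  4.8 37.6] turn [-0.  -0.1  0.1] at [590.7 123.7  81.6] [-1.800e+02 -1.000e-01  1.752e+02] gap 85.0 F [0.1 0.3 0.9] t 23.75
```

>>> carry_out(
  commands=[
    [[85, 0, 5, 0, 0, 0, 0], [85, 0, 5, 12, 0, 0, 0], [85, 0, 5, 25, 0, 0, 0], [85, 0, 5, 37, 0, 0, 0], [85, 0, 5, 37, 0, 0, 0]],
  ],
)

```text
time: 24.38
tool_pos: [590.3, 127.5, 42.7]
tcp_rot: [-180.0, -0.2, 175.2]
ft_force: [0.3, -0.4, 0.5]
finger_gap: 84.8
```

>>> carry_out(
  commands=[
    [[50, 0, 0, 0, 0, 0, 0], [50, 0, 0, 0, 0, 0, 0], [50, 0, 0, 0, 0, 0, 0], [50, 0, 0, 0, 0, 0, 0]],
  ],
  grip_force=60,
)

```text
time: 24.88
tool_pos: [592.5, 127.9, 45.7]
tcp_rot: [180.0, 0.1, 175.2]
ft_force: [0.4, -1.3, 4.0]
finger_gap: 58.8
```

>>> carry_out(
  commands=[
    [[50, 0, 0, -8, 0, 0, 0], [50, 0, 0, -20, 0, 0, 0], [50, 0, 0, -50, 0, 0, 0], [50, 0, 0, -90, 0, 0, 0], [50, 0, 0, -130, 0, 0, 0]],
  ],
  grip_force=90,
)

```text
time: 25.5
tool_pos: [591.3, 127.8, 176.1]
tcp_rot: [-180.0, -0.0, 175.2]
ft_force: [0.5, -0.1, -2.7]
finger_gap: 58.4
```

Run:
```python
from h import *
S=snap("side","s13");M=masks(S)
p=r.sense()["tool_pos"];print(quad(M["blue"],"side",p[2]+43,tuple(float(v) for v in proj("side",p+[0,0,43])[0])) if 1 else 0)
plan(598,-158.2,180,184.85)
```

```text
[550.  111.8  -4.4  95.9  73.6]
shift [ -27.7 -285.1    3.1] turn [ 0.1  0.5 -9.7] at [594.4 128.2 183.4] [179.9   0.5 175.2] gap 58.7 F [2.5 1.3 3.1] t 25.55
```

>>> carry_out(
  commands=[
    [[50, -6, -55, 0, 0, 0, -2], [50, -12, -110, 0, 0, 0, -4], [50, -18, -165, 0, 0, 0, -6], [50, -24, -220, 0, 0, 0, -8], [50, -29, -270, 0, 0, 0, -9.6]],
  ],
)

```text
time: 26.18
tool_pos: [597.6, -145.5, 174.9]
tcp_rot: [-180.0, 0.0, -175.2]
ft_force: [0.7, -0.3, -3.7]
finger_gap: 58.2
```

>>> carry_out(
  commands=[
    [[50, 0, -14, 0, 0, 0, 0], [50, 0, -14, 20, 0, 0, 0], [50, 0, -14, 40, 0, 0, 0], [50, 0, -14, 55, 0, 0, 0], [50, 0, -14, 55, 0, 0, 0]],
  ],
)

```text
time: 26.8
tool_pos: [597.6, -156.0, 116.9]
tcp_rot: [179.9, -0.2, -175.2]
ft_force: [-0.3, 0.4, -2.9]
finger_gap: 58.1
```

Run:
```python
from h import *
plan(598,-158.2,81.5,184.85)
S=snap("side","s14");cv2.imwrite("pics/c10.png",cv2.resize(S[180:300,290:450],(800,600),interpolation=cv2.INTER_CUBIC))
```

```text
shift [-0.4 -2.3 35.4] turn [ 0.1 -0.2 -0. ] at [ 597.6 -156.   116.9] [ 179.9   -0.2 -175.2] gap 58.1 F [-0.3  0.4 -2.9] t 26.8
```

View pics/c10.png

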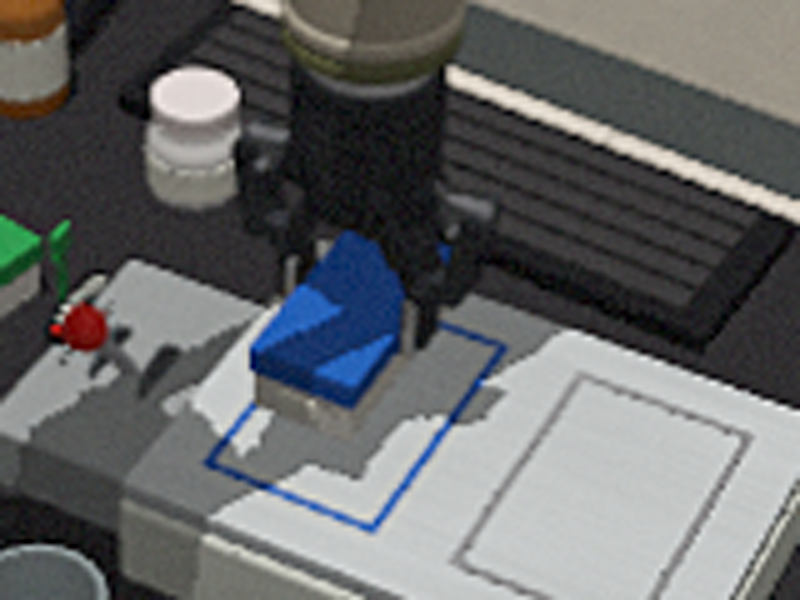

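The blue box is held level over the blue seat. Lowering.

>>> carry_out(
  commands=[
    [[50, 0, -2, 10, 0, 0, 0], [50, 0, -2, 20, 0, 0, 0], [50, 0, -2, 27, 0, 0, 0], [50, 0, -2, 27, 0, 0, 0], [50, 0, -2, 27, 0, 0, 0]],
  ],
)

```text
time: 27.48
tool_pos: [599.4, -159.7, 93.0]
tcp_rot: [-180.0, 0.0, -175.2]
ft_force: [0.2, 0.6, -3.1]
finger_gap: 58.6
```

Run:
```python
from h import *
plan(598,-158.2,83,184.85)
```

```text
shift [ 1.3  1.6 10. ] turn [-0.   0.  -0.1] at [ 599.4 -159.7   93. ] [-180.     0.  -175.2] gap 58.6 F [ 0.2  0.6 -3.1] t 27.48
```

>>> carry_out(
  commands=[
    [[50, 1, 1, 3, 0, 0, 0], [50, 1, 1.5, 6, 0, 0, 0], [50, 1, 1.5, 8, 0, 0, 0], [50, 1, 1.5, 9, 0, 0, 0], [50, 1, 1.5, 9, 0, 0, 0]],
  ],
)

```text
time: 28.1
tool_pos: [598.3, -158.2, 83.9]
tcp_rot: [-180.0, 0.0, -175.2]
ft_force: [-0.0, 0.5, -2.7]
finger_gap: 58.1
```

>>> carry_out(
  commands=[
    [[50, 0, 0, 1, 0, 0, 0], [50, 0, 0, 2, 0, 0, 0], [50, 0, 0, 2.5, 0, 0, 0], [50, 0, 0, 2.5, 0, 0, 0]],
  ],
)

```text
time: 28.6
tool_pos: [598.8, -158.4, 83.9]
tcp_rot: [-180.0, 0.1, -175.2]
ft_force: [-7.6, 2.0, 13.4]
finger_gap: 58.3
```

>>> carry_out(
  commands=[
    [[70, 0, 0, 0, 0, 0, 0], [85, 0, 0, 0, 0, 0, 0], [85, 0, 0, 0, 0, 0, 0], [85, 0, 0, -30, 0, 0, 0], [85, 0, 0, -80, 0, 0, 0]],
  ],
)

```text
time: 29.22
tool_pos: [596.3, -157.6, 159.3]
tcp_rot: [179.9, -0.3, -175.2]
ft_force: [0.4, -0.2, 0.2]
finger_gap: 85.2
```

>>> carry_out(
  commands=[
    [[85, 28, 44, 0, 0, 0, 1.2], [85, 56, 88, 0, 0, 0, 2.4], [85, 84, 132, 0, 0, 0, 3.6], [85, 112, 176, 0, 0, 0, 4.8], [85, 144, 221, 0, 0, 0, 4.8]],
  ],
)

```text
time: 29.85
tool_pos: [435.3, 51.2, 161.3]
tcp_rot: [180.0, 0.0, 179.9]
ft_force: [-0.1, 0.8, 0.1]
finger_gap: 85.1
```

>>> carry_out(
  commands=[
    [[85, 0, 0, 0, 0, 0, 0], [85, 0, 0, 0, 0, 0, 0]],
  ],
)

```text
time: 30.1
tool_pos: [436.7, 50.0, 161.6]
tcp_rot: [-180.0, 0.1, -180.0]
ft_force: [0.1, -0.3, 0.8]
finger_gap: 84.5
```

Run:
```python
from h import *
S=snap("side","s15");T=snap("top","t15");m=masks(T);M=masks(S)
def fill(mm,z,n): 
    # blue lid: filled blob (separate from thin outline)
    return cv2.morphologyEx(mm.astype(np.uint8),cv2.MORPH_OPEN,np.ones((5,5)))
for n,mm,p in(("top",m,(373,228)),("side",M,(362,262))):
    try: print(n,quad(fill(mm["blue"],0,0),n,122,tuple(float(v) for v in proj(n,[598,-158,122])[0])))
    except Exception as e: print("no",e)
    a=mm["blue"];nl,lab,st,ce=cv2.connectedComponentsWithStats(a.astype(np.uint8),connectivity=8)
    print([ (st[i].tolist()) for i in range(1,nl) if st[i,4]>60])
lever(S)
plan(435.8,50.5,44,180)
A=cv2.resize(S[215:305,315:435],(480,360),interpolation=cv2.INTER_CUBIC);B=cv2.resize(T[185:275,335:415],(320,360),interpolation=cv2.INTER_CUBIC);cv2.imwrite("pics/c11.png",np.hstack([A,B]))
```

```text
top [ 595.9 -156.9    4.9  119.7   60.1]
[[135, 123, 50, 6, 255], [222, 142, 11, 12, 106], [28, 167, 37, 32, 998], [352, 197, 43, 63, 310], [360, 202, 28, 48, 1134], [5, 252, 64, 81, 3157]]
side [ 589.4 -159.5    5.   132.7   60.2]
[[66, 178, 73, 52, 677], [331, 233, 61, 54, 971]]
side lever [306.07246377 245.10144928] 69 (np.float64(-0.010418621610476353), np.float64(88.2327936980392))
shift [  1.3   1.2 117.5] turn [-0.   0.  -0.1] at [437.   49.4 161.5] [-180.     0.   179.9] gap 85.1 F [-0.1 -0.6 -0.4] t 30.2
```

View pics/c11.png

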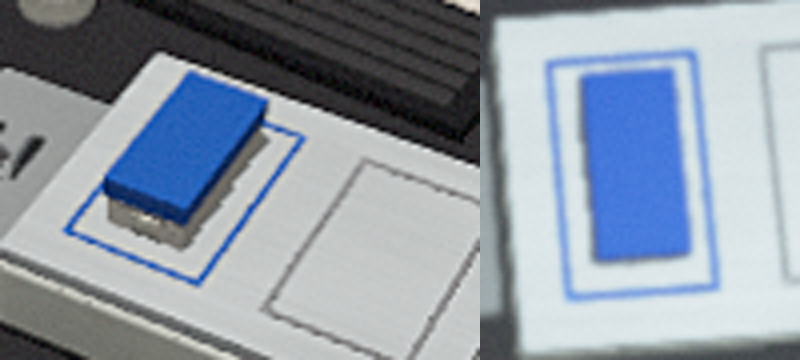

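The blue box is in the middle of the seat and parallel to it: lid (595.9,-156.9), yaw 4.9°, against the seat at (598,-158.2), yaw 4.85°. Next I'll regrip the grey box and measure the green lid.

>>> carry_out(
  commands=[
    [[85, 1.5, 0, 50, 0, 0, 0], [85, 1.5, 0, 100, 0, 0, 0], [85, 1.5, 0, 130, 0, 0, 0], [85, 1.5, 0, 150, 0, 0, 0], [85, 1.5, 0, 157, 0, 0, 0]],
  ],
)

```text
time: 30.82
tool_pos: [434.1, 49.2, 2.8]
tcp_rot: [-180.0, -0.2, 179.9]
ft_force: [-0.5, 0.5, 0.5]
finger_gap: 85.3
```

>>> carry_out(
  commands=[
    [[85, 0, 0, 0, 0, 0, 0], [50, 0, 0, 0, 0, 0, 0], [50, 0, 0, 0, 0, 0, 0], [50, 0, 0, 0, 0, 0, 0]],
  ],
  grip_force=60,
)

```text
time: 31.32
tool_pos: [436.2, 50.0, 5.7]
tcp_rot: [-180.0, 0.2, 180.0]
ft_force: [-0.7, -0.5, 6.3]
finger_gap: 59.1
```

Run:
```python
from h import *
plan(435,50,4,180)
S=cv2.imread("pics/s15.png");T=cv2.imread("pics/t15.png");m=masks(T);M=masks(S)
p=tuple(float(v) for v in proj("top",[590,125,42])[0]);q=tuple(float(v) for v in proj("side",[590,125,42])[0])
# bright lid top only vs. whole
for n,im,mm,c in(("top",T,m,p),("side",S,M,q)):
    v=im.max(2); 
    o=cv2.morphologyEx(mm["green"].astype(np.uint8),cv2.MORPH_OPEN,np.ones((3,3)))
    try: print(n,quad(o,n,42,c))
    except Exception as e: print(n,"none")
A=cv2.resize(S[195:275,235:315],(400,400),interpolation=cv2.INTER_CUBIC);B=cv2.resize(T[195:275,230:310],(400,400),interpolation=cv2.INTER_CUBIC);cv2.imwrite("pics/c12.png",np.hstack([A,B]))
```

```text
shift [ 1.2 -0.   1.7] turn [-0.   0.2 -0. ] at [436.2  50.    5.7] [-180.     0.2  180. ] gap 59.1 F [-0.7 -0.5  6.3] t 31.32
top [608.4 123.9  -6.9  87.1  62.4]
side [585.7 121.9  -7.6 130.6  72.7]
```

View pics/c12.png

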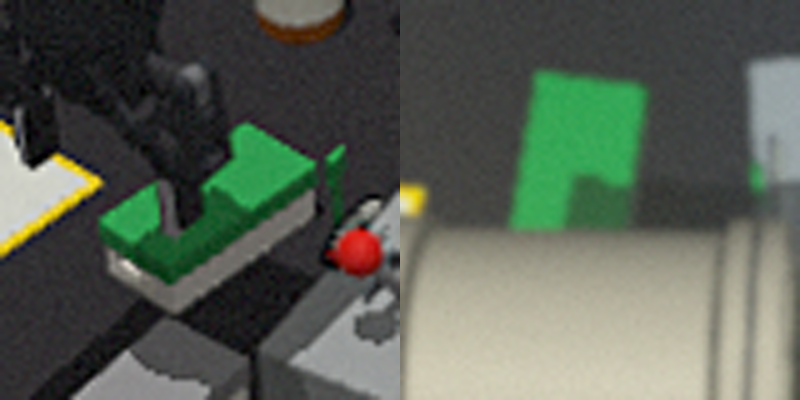

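>>> carry_out(
  commands=[
    [[50, 0, 0, -10, 0, 0, 0], [50, 0, 0, -50, 0, 0, 0], [50, 0, 0, -100, 0, 0, 0], [50, 0, 0, -150, 0, 0, 0], [50, 0, -30, -170, 0, 0, 0]],
  ],
  grip_force=90,
)

```text
time: 31.95
tool_pos: [436.3, 20.9, 178.5]
tcp_rot: [180.0, 0.3, -179.9]
ft_force: [0.2, -0.6, -2.6]
finger_gap: 58.3
```

>>> carry_out(
  commands=[
    [[50, 0, -40, 0, 0, 0, 0], [50, 0, -80, 0, 0, 0, 0], [50, 0, -90, 0, 0, 0, 0], [50, 0, -90, 0, 0, 0, 0]],
  ],
)

```text
time: 32.45
tool_pos: [434.5, -70.0, 174.4]
tcp_rot: [180.0, -0.0, 179.9]
ft_force: [0.5, 0.9, -1.3]
finger_gap: 58.2
```

Run:
```python
from h import *
S=snap("side","s16");T=snap("top","t16");m=masks(T);M=masks(S)
o=[cv2.morphologyEx(k["green"].astype(np.uint8),cv2.MORPH_OPEN,np.ones((3,3))) for k in (m,M)]
for n,mm in(("top",o[0]),("side",o[1])):
    try: print(n,quad(mm,n,42,tuple(float(v) for v in proj(n,[590,125,42])[0])))
    except Exception as e: print(n,"none")
# lid-top pixels only in side view (brighter than lid sides)
g=S[:,:,1]; mm=M["green"]&(g>135); print("sidetop",quad(mm,"side",42,tuple(float(v) for v in proj("side",[590,125,42])[0])), np.percentile(g[M["green"]],[10,30,50,70,90]))
p=r.sense()["tool_pos"]; lever(S); plan(588,125,140,173)
A=cv2.resize(S[195:275,235:315],(400,400),interpolation=cv2.INTER_CUBIC);B=cv2.resize(T[195:275,230:310],(400,400),interpolation=cv2.INTER_CUBIC);cv2.imwrite("pics/c13.png",np.hstack([A,B]))
```

```text
top [590.9 126.4  -6.9 122.2  63.3]
side [557.5 125.8  -7.   73.6  72.4]
sidetop [562.4 130.3  -7.   61.1  57.9] [ 74.  91. 154. 158. 162.]
shift [-153.4  194.1   34.3] turn [ 0. -0.  7.] at [434.6 -69.1 174.3] [180.  -0. 180.] gap 58.1 F [-0.   0.3 -2. ] t 32.55
```

>>> carry_out(
  commands=[
    [[50, -40, 49, 0, 0, 0, 1.8], [50, -80, 98, 0, 0, 0, 3.6], [50, -120, 147, 0, 0, 0, 5.4], [50, -158, 196, 0, 0, 0, 7], [50, -158, 196, 40, 0, 0, 7]],
  ],
)

```text
time: 33.17
tool_pos: [597.2, 131.8, 137.6]
tcp_rot: [179.8, 0.5, 173.3]
ft_force: [-0.5, -1.4, -1.9]
finger_gap: 58.3
```

>>> carry_out(
  commands=[
    [[50, 0, 0, 35, 0, 0, 0], [50, 0, 0, 62, 0, 0, 0], [50, 0, 0, 72, 0, 0, 0], [50, 0, 0, 72, 0, 0, 0], [50, 0, 0, 72, 0, 0, 0]],
  ],
)

```text
time: 33.8
tool_pos: [594.0, 126.4, 64.1]
tcp_rot: [180.0, 0.1, 173.0]
ft_force: [0.6, 0.5, -1.2]
finger_gap: 58.1
```

Run:
```python
from h import *
plan(592.7,126.7,48,173.05)
```

```text
shift [ 1.3  0.1 16.1] turn [ 0.   0.1 -0.1] at [594.  126.4  64.1] [1.80e+02 1.00e-01 1.73e+02] gap 58.1 F [ 0.6  0.5 -1.2] t 33.8
```

>>> carry_out(
  commands=[
    [[50, 1, 0, 5, 0, 0, 0], [50, 1, 0, 10, 0, 0, 0], [50, 1, 0, 12, 0, 0, 0], [50, 1, 0, 14, 0, 0, 0], [50, 1, 0, 14, 0, 0, 0]],
  ],
)

```text
time: 34.42
tool_pos: [591.9, 126.1, 48.3]
tcp_rot: [-180.0, 0.0, 173.0]
ft_force: [0.3, -0.3, -2.8]
finger_gap: 58.2
```

Run:
```python
from h import *
plan(592.7,126.7,48,173.05)
S=snap("side","s17");lever(S)
```

```text
shift [-0.7  0.7  0.3] turn [-0.   0.  -0.1] at [591.9 126.1  48.3] [-180.    0.  173.] gap 58.2 F [ 0.3 -0.3 -2.8] t 34.42
side lever [306.08955224 244.97014925] 67 (np.float64(-0.006961226305283508), np.float64(88.47918404234069))
```

>>> carry_out(
  commands=[
    [[50, 0, 0.5, 1, 0, 0, 0], [50, 0, 0.5, 2, 0, 0, 0], [50, 0, 0.5, 2.5, 0, 0, 0], [50, 0, 0.5, 2.5, 0, 0, 0]],
  ],
)

```text
time: 34.98
tool_pos: [592.5, 126.5, 48.0]
tcp_rot: [-180.0, 0.1, 173.0]
ft_force: [-7.5, -2.0, 12.9]
finger_gap: 58.3
```

>>> carry_out(
  commands=[
    [[70, 0, 0, 0, 0, 0, 0], [85, 0, 0, 0, 0, 0, 0], [85, 0, 0, 0, 0, 0, 0], [85, 0, 0, -30, 0, 0, 0], [85, 0, 0, -80, 0, 0, 0]],
  ],
)

```text
time: 35.6
tool_pos: [589.8, 126.3, 123.9]
tcp_rot: [-179.9, -0.3, 173.0]
ft_force: [0.9, 0.1, -0.2]
finger_gap: 85.2
```

>>> carry_out(
  commands=[
    [[85, 0, 0, -40, 0, 0, 0], [60, 29, -57, -40, 0, 0, -4], [30, 58, -114, -40, 0, 0, -8], [0, 87, -170, -40, 0, 0, -11.8], [0, 87, -170, -40, 0, 0, -11.8]],
  ],
)

```text
time: 36.22
tool_pos: [482.8, -34.2, 165.5]
tcp_rot: [-180.0, -0.0, -175.4]
ft_force: [0.5, 0.7, 0.8]
finger_gap: 11.6
```

Run:
```python
from h import *
S=snap("side","s18");T=snap("top","t18");m=masks(T);M=masks(S)
for n,k in(("top",m),("side",M)):
    for nm,z in(("grey",84),("green",42)):
        try: print(n,nm,quad(k[nm],n,z,tuple(float(v) for v in proj(n,[590,126,z-(0 if nm=='grey' else 20)])[0])))
        except Exception as e: print(n,nm,"none")
print("orange",quad(m["orange"],"top",45))
lever(S)
g=M["green"].copy(); 
nl,lab,st,ce=cv2.connectedComponentsWithStats(g[215:250,285:320].astype(np.uint8),connectivity=4);print([(st[i].tolist(),ce[i]+[285,215]) for i in range(1,nl) if st[i,4]>3])
g=m["green"]
nl,lab,st,ce=cv2.connectedComponentsWithStats(g[215:250,290:312].astype(np.uint8));print("top",[(st[i].tolist(),ce[i]+[290,215]) for i in range(1,nl) if st[i,4]>3])
A=cv2.resize(S[190:280,230:330],(440,400),interpolation=cv2.INTER_CUBIC);B=cv2.resize(T[190:280,240:320],(356,400),interpolation=cv2.INTER_CUBIC);cv2.imwrite("pics/c14.png",np.hstack([A,B]))
plan(490,-29,95,184.85)
```

```text
top grey [354.2 -97.3  -4.4 782.4 551.3]
top green none
side grey [571.4 130.5  -7.1  78.   60.7]
side green [547.8 108.9 -46.9  93.1  61.5]
orange [483.  338.9  -4.5 120.3  62.1]
side lever [306.51470588 245.08823529] 68 (np.float64(-0.0009715332381908803), np.float64(85.72368742661884))
[([0, 20, 3, 6, 15], array([285.86666667, 237.06666667]))]
top []
shift [-5.4  2.5 71. ] turn [ 0.   0.  -0.2] at [484.8 -32.  166. ] [ 180.     0.  -175.4] gap 0.4 F [ 0.3  0.1 -0.4] t 36.33
```

View pics/c14.png

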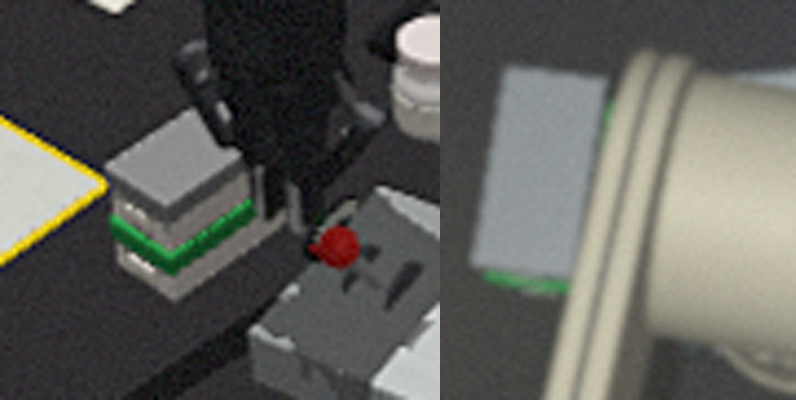

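The stack looks in line, but the orange box has been knocked about 38 mm towards −x and now overhangs the mat. I'll put it back before the lever.

>>> carry_out(
  commands=[
    [[85, -4, 55, 0, 0, 0, 2], [85, -8, 110, 0, 0, 0, 4], [85, -12, 165, 0, 0, 0, 6], [85, -16, 220, 0, 0, 0, 8], [85, -21, 275, 0, 0, 0, 9.1]],
  ],
)

```text
time: 36.95
tool_pos: [482.6, 248.1, 165.9]
tcp_rot: [180.0, 0.0, 175.7]
ft_force: [0.1, -0.7, -0.2]
finger_gap: 85.5
```

Run:
```python
from h import *
S=snap("side","s19");T=snap("top","t19");m=masks(T);M=masks(S)
print("orange",quad(m["orange"],"top",45),quad(M["orange"],"side",45))
print("mat",quad(m["yellow"],"top",3),quad(M["yellow"],"side",3))
plan(484.5,340,60,175.4)
```

```text
orange [796.4 220.2 -56.5  39.7  25.6] [479.  332.3  -4.8 124.1  72.3]
mat [517.2 293.2  -3.9 175.4 144.7] [522.1 348.9  85.4 254.3 173.3]
shift [  3.7  88.6 106. ] turn [ 0.1 -0.   0.6] at [482.  251.1 165.7] [179.9  -0.  176. ] gap 85.3 F [ 0.1 -0.2 -0.1] t 37.05
```

>>> carry_out(
  commands=[
    [[85, 3, 45, 0, 0, 0, 0.5], [85, 4, 87, 0, 0, 0, 0.5], [85, 4, 87, 45, 0, 0, 0.5], [85, 4, 87, 90, 0, 0, 0.5], [85, 4, 87, 90, 0, 0, 0.5]],
  ],
)

```text
time: 37.67
tool_pos: [481.9, 330.5, 71.1]
tcp_rot: [-179.7, -0.4, 175.2]
ft_force: [-0.2, -0.5, 0.5]
finger_gap: 84.9
```

>>> carry_out(
  commands=[
    [[85, 0, 0, 5, 0, 0, 0], [85, 0, 0, 5, 0, 0, 0]],
  ],
)

```text
time: 37.92
tool_pos: [486.8, 332.2, 72.9]
tcp_rot: [179.9, 0.2, 175.2]
ft_force: [-0.2, -0.1, 0.5]
finger_gap: 84.8
```

Run:
```python
from h import *
plan(483.5,338.5,7,175.4)
S=snap("side","s20"); print(quad(masks(S)["orange"],"side",45))
```

```text
shift [ 4.   5.9 65.9] turn [ 0.1  0.2 -0.2] at [486.8 332.2  72.9] [179.9   0.2 175.2] gap 84.8 F [-0.2 -0.1  0.5] t 37.92
[479.6 333.6  -4.6 126.9  70. ]
```

>>> carry_out(
  commands=[
    [[85, 2, 5, 15, 0, 0, 0], [85, 2, 5, 35, 0, 0, 0], [85, 2, 5, 55, 0, 0, 0], [85, 2, 5, 64, 0, 0, 0], [85, 2, 5, 64, 0, 0, 0]],
  ],
)

```text
time: 38.6
tool_pos: [482.9, 335.9, 5.2]
tcp_rot: [-179.9, -0.1, 175.2]
ft_force: [-0.1, 0.4, 0.3]
finger_gap: 84.9
```

>>> carry_out(
  commands=[
    [[50, 0, 0, 0, 0, 0, 0], [50, 0, 0, 0, 0, 0, 0], [50, 0, 0, 0, 0, 0, 0], [50, 0, 0, -10, 0, 0, 0], [50, 0, 0, -20, 0, 0, 0]],
  ],
  grip_force=60,
)

```text
time: 39.22
tool_pos: [483.3, 336.2, 27.0]
tcp_rot: [-180.0, -0.1, 175.2]
ft_force: [0.3, -1.1, -2.8]
finger_gap: 59.0
```

Run:
```python
from h import *
plan(521.5,346,30,175.4)
```

```text
shift [-37.2  13.   -3.1] turn [-0.  -0.1 -0.2] at [483.3 336.2  27. ] [-1.800e+02 -1.000e-01  1.752e+02] gap 59.0 F [ 0.3 -1.1 -2.8] t 39.23
```

>>> carry_out(
  commands=[
    [[50, -18, 6, 0, 0, 0, 0], [50, -37, 13, 0, 0, 0, 0], [50, -37, 13, 8, 0, 0, 0], [50, -37, 13, 15, 0, 0, 0], [50, -37, 13, 18, 0, 0, 0]],
  ],
)

```text
time: 39.85
tool_pos: [520.3, 345.8, 8.2]
tcp_rot: [-179.9, -0.1, 175.2]
ft_force: [-7.0, -5.2, 13.5]
finger_gap: 58.7
```

>>> carry_out(
  commands=[
    [[50, 0, 0, 1, 0, 0, 0], [50, 0, 0, 2, 0, 0, 0], [50, 0, 0, 3, 0, 0, 0], [50, 0, 0, 3, 0, 0, 0]],
  ],
)

```text
time: 40.35
tool_pos: [521.5, 346.5, 8.2]
tcp_rot: [180.0, 0.0, 175.2]
ft_force: [-8.9, -4.9, 17.5]
finger_gap: 58.7
```

>>> carry_out(
  commands=[
    [[70, 0, 0, 0, 0, 0, 0], [85, 0, 0, 0, 0, 0, 0], [85, 0, 0, 0, 0, 0, 0], [85, 0, 0, -30, 0, 0, 0], [85, 0, 0, -80, 0, 0, 0]],
  ],
)

```text
time: 40.98
tool_pos: [519.8, 345.2, 83.7]
tcp_rot: [-179.8, -0.3, 175.2]
ft_force: [0.3, 0.9, 0.3]
finger_gap: 85.1
```

>>> carry_out(
  commands=[
    [[85, 0, 0, -50, 0, 0, 0], [85, 0, 0, -80, 0, 0, 0], [40, 0, -50, -80, 0, 0, 0], [0, 0, -105, -80, 0, 0, 0], [0, 0, -160, -80, 0, 0, 0]],
  ],
)

```text
time: 41.6
tool_pos: [507.9, 185.5, 165.7]
tcp_rot: [-180.0, 0.0, 175.2]
ft_force: [0.2, 0.1, 0.1]
finger_gap: 31.8
```

>>> carry_out(
  commands=[
    [[0, 0, -55, 0, 0, 0, -2.5], [0, 0, -110, 0, 0, 0, -5], [0, 0, -165, 0, 0, 0, -7.5], [0, 0, -217, 0, 0, 0, -9.6], [0, 0, -217, 0, 0, 0, -9.6]],
  ],
)

```text
time: 42.22
tool_pos: [489.6, -32.5, 165.8]
tcp_rot: [-180.0, -0.0, -175.5]
ft_force: [-0.0, 0.8, -0.5]
finger_gap: 0.1
```

Run:
```python
from h import *
S=snap("side","s21");T=snap("top","t21");m=masks(T);M=masks(S)
print("orange",quad(m["orange"],"top",45),quad(M["orange"],"side",45))
lever(S); plan(490,-29,95,184.85)
```

```text
orange [521.2 344.8  -4.9 116.2  59.4] [516.8 340.8  -2.2 130.7  72.6]
side lever [306.4057971  245.10144928] 69 (np.float64(-0.003592468851972286), np.float64(86.31535739635216))
shift [-0.1  0.5 70.7] turn [ 0.   0.  -0.2] at [490.  -29.5 165.7] [ 180.     0.  -175.4] gap -0.1 F [-0.   0.   0.4] t 42.33
```

Run:
```python
from h import *
for f in("s15","s16","s14","s12"):
    g=masks(cv2.imread(f"pics/{f}.png"))["green"]; w=g[219:246,299:308]; ys,xs=np.nonzero(w)
    print(f,len(xs),[(int(y)+219,(xs[ys==y]+299).tolist()) for y in sorted(set(ys))])
    k=ys+219<=231; c=(xs[k].mean()+299,ys[k].mean()+219); print(c,ang("side",c,45))
for f in("t0","t6","t12"):
    g=masks(cv2.imread(f"pics/{f}.png"))["green"]; w=g[218:245,295:308]; ys,xs=np.nonzero(w)
    if len(xs): c=(xs.mean()+295,ys.mean()+218);print(f,len(xs),c,onz("top",*c,115),sorted(set(ys+218)))
for a in(.5,.55,.6,.65,.7):
    P=[HI+V*45+rr*(U*np.sin(a-.6)+[0,0,np.cos(a-.6)]) for rr in(20,68,76,84)]; print(a,np.round(proj("side",P),1).tolist(),np.round(proj("top",P[2]),1))
```

```text
s15 39 [(224, [302, 303]), (225, [301, 302, 303]), (226, [300, 301, 302, 303]), (227, [300, 301, 302, 303]), (228, [300, 301, 302, 303]), (229, [300, 301, 302, 303]), (230, [300, 301, 302]), (231, [300, 301, 302]), (232, [301, 302]), (233, [302]), (234, [302, 303]), (235, [302, 303]), (236, [302, 303]), (237, [302, 303]), (238, [302])]
(np.float64(301.51851851851853), np.float64(227.62962962962962)) (np.float64(0.5868757535280978), np.float64(77.32749074595421))
s16 0 []
(np.float64(nan), np.float64(nan)) (np.float64(nan), np.float64(nan))
s14 39 [(224, [302, 303]), (225, [301, 302, 303]), (226, [300, 301, 302, 303]), (227, [300, 301, 302, 303]), (228, [300, 301, 302, 303]), (229, [300, 301, 302, 303]), (230, [300, 301, 302]), (231, [300, 301]), (232, [301, 302]), (233, [302]), (234, [302]), (235, [302, 303]), (236, [301, 302, 303]), (237, [302, 303]), (238, [302]), (239, [302])]
(np.float64(301.5), np.float64(227.5)) (np.float64(0.5862287957010452), np.float64(77.82807461842485))
s12 17 [(230, [300]), (231, [300, 301, 302]), (232, [301, 302]), (233, [301, 302]), (234, [302]), (235, 
[... 591 characters left out ...]
12 12 (np.float64(300.6666666666667), np.float64(230.25)) [582.26171247  24.96237593 115.        ] [np.int64(228), np.int64(229), np.int64(230), np.int64(231), np.int64(232), np.int64(233)]
0.5 [[302.2, 243.7], [300.5, 231.5], [300.3, 229.5], [300.0, 227.4]] [[301.2 233.1]]
0.55 [[302.3, 243.4], [301.2, 230.8], [301.0, 228.6], [300.8, 226.4]] [[301.1 231.6]]
0.6 [[302.5, 243.2], [301.9, 230.0], [301.7, 227.8], [301.6, 225.5]] [[301.  230.1]]
0.65 [[302.7, 243.0], [302.5, 229.4], [302.5, 227.0], [302.4, 224.7]] [[300.9 228.6]]
0.7 [[302.9, 242.8], [303.2, 228.7], [303.2, 226.3], [303.3, 223.9]] [[300.8 227.2]]<stdin>:5: RuntimeWarning: Mean of empty slice.
  ret = ret.dtype.type(ret / rcount)
```

>>> carry_out(
  commands=[
    [[0, 0, 0, 25, 0, 0, 0], [0, 0, 0, 50, 0, 0, 0], [0, 0, 0, 70, 0, 0, 0], [0, 0, 0, 71, 0, 0, 0], [0, 0, 0, 71, 0, 0, 0]],
  ],
)

```text
time: 42.95
tool_pos: [490.5, -28.4, 95.5]
tcp_rot: [180.0, 0.0, -175.2]
ft_force: [0.5, 0.2, -0.4]
finger_gap: -0.2
```

>>> carry_out(
  commands=[
    [[0, -15, 0, 0, 0, 0, 0], [0, -30, 0, 0, 0, 0, 0], [0, -45, 0, 0, 0, 0, 0], [0, -60, 0, 0, 0, 0, 0], [0, -66, 0, 0, 0, 0, 0]],
  ],
)

```text
time: 43.58
tool_pos: [557.1, -23.6, 96.2]
tcp_rot: [-180.0, 0.1, -175.2]
ft_force: [-3.1, -1.1, 1.2]
finger_gap: 0.1
```

>>> carry_out(
  commands=[
    [[0, 0, 0, 0, 0, 0, 0], [0, 0, 0, 0, 0, 0, 0]],
  ],
)

```text
time: 43.82
tool_pos: [555.7, -23.8, 95.0]
tcp_rot: [-180.0, 0.0, -175.2]
ft_force: [0.4, -0.4, -0.1]
finger_gap: 0.1
```

Run:
```python
from h import *
S=snap("side","s22");lever(S);print(cen(masks(S)["red"],(316,230),18)); plan(565,-22,95,184.85)
```

```text
(array([nan, nan]), np.int64(0))
shift [-9.5  1.  -0.1] turn [ 0.   0.  -0.1] at [555.6 -23.7  94.9] [ 180.     0.  -175.2] gap -0.0 F [ 0.5  0.3 -0.9] t 43.88h.py:35: RuntimeWarning: Mean of empty slice.
  ys,xs=np.nonzero(m); k=np.hypot(xs-near[0],ys-near[1])<rad; return np.array([xs[k].mean(),ys[k].mean()]),k.sum()
  ret = ret.dtype.type(ret / rcount)
```

>>> carry_out(
  commands=[
    [[0, 30, 0, 0, 0, 0, 0], [0, 60, 0, 0, 0, 0, 0], [0, 60, 0, 0, 0, 0, 0]],
  ],
)

```text
time: 44.25
tool_pos: [494.1, -28.8, 94.3]
tcp_rot: [180.0, -0.1, -175.3]
ft_force: [0.5, -0.4, -0.3]
finger_gap: -0.1
```

Run:
```python
from h import *
S=snap("side","s23");lever(S);print(r.sense()["tool_pos"])
```

```text
side lever [315.53658537 229.70731707] 41 (np.float64(0.5817219217717475), np.float64(89.13861873189163))
[495.59796765 -28.85957288  94.92323324]
```

>>> carry_out(
  commands=[
    [[0, 30, 0, -30, 0, 0, 0], [0, 40, 40, -80, 0, 0, 0], [0, 40, 95, -110, 0, 0, 0], [0, 40, 140, -110, 0, 0, 0], [0, 40, 140, -110, 0, 0, 0]],
  ],
)

```text
time: 44.92
tool_pos: [445.3, 110.3, 206.1]
tcp_rot: [179.9, 0.1, -175.0]
ft_force: [-0.4, -1.1, 0.2]
finger_gap: -0.3
```

Run:
```python
from h import *
S=snap("side","s24");lever(S);T=snap("top","t24");m=masks(T);c,n=cen(m["red"],(319,228),9);print(c,n,r.sense()["tool_pos"])
for a in(.45,.5,.55,.6,.65): P=HI+85*(U*np.sin(a-.6)+[0,0,np.cos(a-.6)]);print(a,proj("top",P),proj("side",P))
P=HI+85*(U*np.sin(-.6)+[0,0,np.cos(-.6)]);print("off",proj("top",P),proj("side",P))
```

```text
side lever [314.73239437 230.97183099] 71 (np.float64(0.5336348069306343), np.float64(88.0151301114299))
[319.11864407 229.91525424] 59 [444.97131489 107.61897085 204.9131159 ]
0.45 [[319.19128682 233.19609685]] [[313.43140799 233.51470192]]
0.5 [[319.07177445 231.4916034 ]] [[314.24702289 232.46432793]]
0.55 [[318.95325664 229.7960186 ]] [[315.06583975 231.47345923]]
0.6 [[318.83609613 228.11453967]] [[315.88553513 230.54456647]]
0.65 [[318.72064959 226.45229738]] [[316.7038078  229.67989949]]
off [[320.25103838 248.07869781]] [[306.61768437 245.13811438]]
```

>>> carry_out(
  commands=[
    [[0, 0, -50, 0, 0, 0, 0], [0, 0, -100, 0, 0, 0, 0], [0, 0, -140, 0, 0, 0, 0], [0, 0, -140, 50, 0, 0, 0], [0, 0, -140, 110, 0, 0, 0]],
  ],
)

```text
time: 45.65
tool_pos: [457.6, -34.8, 94.8]
tcp_rot: [-179.9, 0.2, -175.4]
ft_force: [0.4, -0.0, -0.7]
finger_gap: 0.1
```

>>> carry_out(
  commands=[
    [[0, -30, 0, 0, 0, 0, 0], [0, -60, 0, 0, 0, 0, 0], [0, -80, 0, 0, 0, 0, 0], [0, -92, 0, 0, 0, 0, 0], [0, -94, 0, 0, 0, 0, 0]],
  ],
)

```text
time: 46.28
tool_pos: [550.0, -25.2, 94.5]
tcp_rot: [-180.0, -0.0, -175.3]
ft_force: [0.2, 0.5, -0.3]
finger_gap: 0.8
```

>>> carry_out(
  commands=[
    [[0, -1, 0, 0, 0, 0, 0], [0, -2, 0, 0, 0, 0, 0], [0, -3, 0, 0, 0, 0, 0]],
  ],
)

```text
time: 46.65
tool_pos: [552.6, -24.0, 94.9]
tcp_rot: [-180.0, 0.0, -175.2]
ft_force: [0.3, -0.5, 0.8]
finger_gap: 0.2
```

>>> carry_out(
  commands=[
    [[0, -2, 0, 0, 0, 0, 0], [0, -4, 0, 0, 0, 0, 0], [0, -6, 0, 0, 0, 0, 0], [0, -7.5, 0, 0, 0, 0, 0], [0, -8.8, 0, 0, 0, 0, 0]],
  ],
)

```text
time: 47.28
tool_pos: [561.6, -23.3, 94.8]
tcp_rot: [-180.0, -0.0, -175.2]
ft_force: [-1.6, 0.1, 0.2]
finger_gap: -0.4
```

>>> carry_out(
  commands=[
    [[0, 0, 0, 0, 0, 0, 0], [0, 30, 0, 0, 0, 0, 0], [0, 60, 0, 0, 0, 0, 0], [0, 90, 0, -40, 0, 0, 0], [0, 100, 0, -80, 0, 0, 0]],
  ],
)

```text
time: 47.9
tool_pos: [460.2, -31.6, 175.0]
tcp_rot: [180.0, -0.1, -175.2]
ft_force: [0.6, -0.5, 1.3]
finger_gap: 0.0
```

>>> carry_out(
  commands=[
    [[0, 0, 50, -30, 0, 0, 0], [0, 0, 100, -30, 0, 0, 0], [0, 0, 140, -30, 0, 0, 0], [0, 0, 140, -30, 0, 0, 0]],
  ],
)

```text
time: 48.4
tool_pos: [450.1, 110.2, 205.1]
tcp_rot: [180.0, 0.0, -175.0]
ft_force: [0.6, -1.0, 0.5]
finger_gap: -0.2
```

Run:
```python
from h import *
S=snap("side","s25");lever(S);T=snap("top","t25");m=masks(T);c,n=cen(m["red"],(319,228),9);print(c,n,r.sense()["tool_pos"])
print("flag top",cen(m["green"],(300.5,230.5),6)); print("orange",quad(m["orange"],"top",45))
```

```text
side lever [315.73972603 230.04109589] 73 (np.float64(0.5924413444284976), np.float64(87.24812192531039))
[319.         228.37931034] 58 [450.32006301 107.92379679 204.79025381]
flag top (array([300.54545455, 230.27272727]), np.int64(11))
orange [796.3 218.3 -53.6  42.   25.1]
```

Lever reads 0.592 in both views, and the flag 0.59–0.60. I'll move the arm aside for a final check.

>>> carry_out(
  commands=[
    [[0, 15, -55, -20, 0, 0, 0], [0, 30, -110, -40, 0, 0, 0], [0, 45, -165, -60, 0, 0, 0], [0, 60, -220, -60, 0, 0, 0], [0, 60, -275, -60, 0, 0, 0]],
  ],
)

```text
time: 49.12
tool_pos: [412.3, -174.4, 265.6]
tcp_rot: [-179.9, 0.1, -175.4]
ft_force: [1.0, 0.4, -0.4]
finger_gap: -0.0
```

>>> carry_out(
  commands=[
    [[0, 0, -55, 0, 0, 0, 0], [0, 0, -110, 0, 0, 0, 0], [0, 0, -150, 0, 0, 0, 0], [0, 0, -150, 0, 0, 0, 0]],
  ],
)

```text
time: 49.62
tool_pos: [424.2, -324.2, 263.9]
tcp_rot: [180.0, -0.1, -175.5]
ft_force: [0.4, -0.5, -0.3]
finger_gap: 0.1
```

Run:
```python
from h import *
S=snap("side","s26");T=snap("top","t26");m=masks(T);M=masks(S);lever(S)
c,n=cen(m["red"],(319,228),9);print(c,n)
def q(l,*a):
    try: print(l,quad(*a))
    except Exception: print(l,"none")
q("orange",m["orange"],"top",45)
op=lambda k:cv2.morphologyEx(k.astype(np.uint8),cv2.MORPH_OPEN,np.ones((5,5)))
q("blue",op(m["blue"]),"top",122,tuple(float(v) for v in proj("top",[598,-158,122])[0]))
for n,k in(("top",m),("side",M)): q("grey "+n,k["grey"],n,84,tuple(float(v) for v in proj(n,[590,126,84])[0]))
A=cv2.resize(S[170:330,170:450],(800,457),interpolation=cv2.INTER_CUBIC);cv2.imwrite("pics/c15.png",A)
print(r.sense()["tool_pos"],r.sense()["time"])
```

```text
side lever [315.73972603 230.04109589] 73 (np.float64(0.5924413444284976), np.float64(87.24812192531039))
[319.03448276 228.46551724] 58
orange [521.2 344.6  -4.7 116.2  59.5]
blue [ 595.9 -156.8    4.8  120.1   60.1]
grey top [592.4 127.2  -7.2 122.5  62.5]
grey side [592.8 127.9  -6.8 120.8  61.1]
[ 424.8856642  -321.54566037  264.3730792 ] 49.725
```

View pics/c15.png

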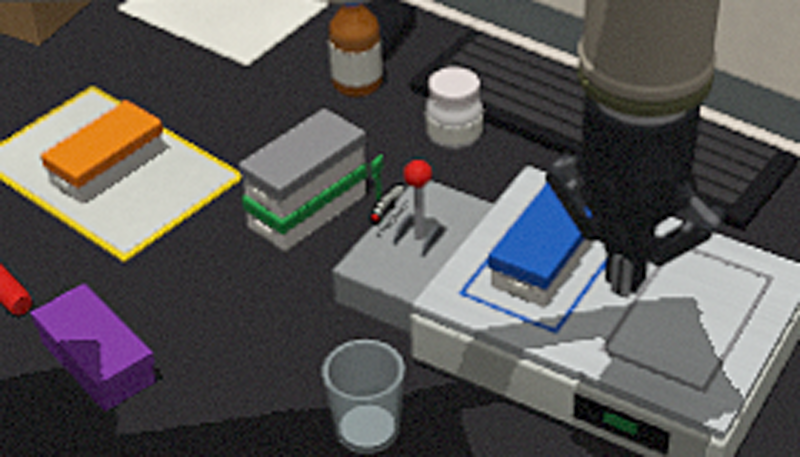

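The final picture shows the orange box on the mat at (100,145), grey in line on green at (305,180), and the blue box in its seat at (540,240). The knob is at (418,172), and the bystanders look undisturbed. Handing in.

```bash
python3 -c "
from h import *
print(r.hand_in())"
```

```text
the job is handed in; nothing more can be done
None
```

The job is done in the order asked and handed in at about 50 s of the 210 s. There was one orange box and one grey box in this start.

**What I did**
1. Pushed the heat lever to its off stop (reading about 0 rad, 28 N at the stop).
2. Moved the orange box to the middle of the mat.
3. Set the grey box aside, put the blue box on the blue seat, and restacked the grey box on the green one.
4. Set the lever to the green flag last.

**Last checks**

| Item | Measured | Target |
|---|---|---|
| Orange box on mat | (521, 345) mm | mat centre (521.5, 348) mm |
| Blue box | (596, -157) mm, yaw 4.8° | seat (598, -158) mm, yaw 4.85° |
| Grey box on green | (592.6, 127.5) mm, yaw -7.0° | green box (592, 127.3) mm, yaw -6.95° |
| Lever | 0.59 rad, both cameras | flag 0.59–0.60 rad |

**What went wrong or disagreed**
- **First lever push:** it missed. The fingertips sit about 20 mm higher than described (open), so I lowered the later pushes and grasps to suit.
- **Orange box knocked:** it was shoved about 38 mm and overhung the mat edge, so I put it back before setting the lever.
- **Blue box measurement:** the side camera put its centre several mm lower in x (589 mm) than the top one. I put that down to the visible lid side, and did not re-place the box.

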